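# Put the drip coffee filter back together on its glass

### The arm

A 6-joint arm with a two-finger parallel gripper is mounted at the origin on a cart in front of the work surface, level with it; the furniture and walls round the work are solid. World frame = base frame: x ahead of the robot, y to its left, z up, the work surface at z = 0. Lengths are in m, angles in rad, forces in N, time in s.
With the tool pointing down it reaches from about 0.35 to 0.925 m from the base axis. Payload 6.4 kg.
Tool frame: the origin (TCP) lies midway between the tips of the shut fingers; the grasp point (between the pads) lies 19 mm behind it; z points along the fingers, y is the line along which they close (so a half turn about z gives the same grasp; the last joint's range is limited). The gripper opens to 85 mm and grips with 20 to 120 N. Pads are 22 mm wide; open, the fingers measure 114 mm over their backs; the gripper's body (76 mm by 85 mm) begins 54 mm behind the grasp point. The pads swing forward as they close: fully open they stand 13 mm farther back than shut.
Start: joints at [1.012, 0.245, 1.558, -0, 1.339, -0.174], TCP at [0.244, 0.602, 0.231] pointing down, gripper open.
Joint ranges: [-3.13, 3.13], [-1.02, 2.26], [0.13, 2.54], [-0.95, 4.09], [0.21, 2.88], [-2.74, 2.74]. Speed limits (rad/s): [2.57, 2.57, 3.14, 3.14, 3.14, 3.14].

### API

Orientations are given as [roll, pitch, yaw] about the fixed x, y, z axes, in that order (R = Rz(yaw) Ry(pitch) Rx(roll)).
In Python, from cell import sense, capture, camera_info, finish_job gives the robot as it stands.
- The arm moves only by the tool servo_tool, never from a script. Its argument "steps" is a list of rows, each a list of 3 entries, a list of its own where there are three numbers: the shift along the world's x, y, z in mm, then the turn, a rotation vector about the world's x, y, z in degrees, then the finger opening in mm, from 0 to 85.4. A call has 1 to 12 rows; each row shifts and turns the commanded pose from where the row before left it; what a row does not reach is not made up. A row lasts 1/8 s, in which the tool goes at most 62.5 mm and 10.7 degrees, less where a joint would pass 70% of its speed; a pose out of reach is approached as far as the arm can. A call is refused whole if a number of a shift passes 62.5 or a number of a turn 10.7, either way. A call with a gripper value outside its range is refused whole. The fingers move at their own pace and stop on an object; the grip force is fixed at half the most. Time passes only in rows, so rows that do not move let the fingers close. It gives the time, the measured TCP pose, the force, the opening and the grip force at its end, in the units of the state.
- sense(): the state, without advancing time (a new reading comes with each control period).
- capture(name): name is "scene" or "top" or "wrist"; returns the picture (384x512x3 uint8, red, green, blue); there is no depth.
- camera_info(name): a dict with "fovy" (degrees; the focal length in pixels is half the picture's height over the tangent of half this angle, whatever the lens; pixels are square), "cx", "cy" (the principal point, pixels), "world_from_camera" (4x4, takes a point from camera to world coordinates). Camera axes: x right, y up, looking along -z (the intrinsics and any distortion apply to the point x, -y, -z); pixel columns grow to the right and rows downward; lengths in m; the calibration is good to about 2 mm. A picture is of the moment at which its call begins: read the wrist's pose just before it. camera_info takes no time and is no camera call; for the wrist camera it gives the pose at the moment of the call.
- finish_job(): hands the job in; it is judged then, once.
The state is a dict: "t": time; "joint_positions": joint angles; "qvel": joint speeds; "effort": joint torques, N m; "eef_pos": TCP position; "eef_rot": TCP orientation; "force": force on the tool from outside, world axes, zero at the start; "wrist_torque": the same for the moment, N m; "width": finger opening in m; "grip_force": force on a finger pad.
Only numpy, scipy, OpenCV 4.12 (cv2) and the standard library are available. Lean on these libraries where they do the work, as an engineer would, in place of code of your own. Each camera call takes 0.05 s, during which the arm holds its last target. There are 200 camera calls.

### The job

The four steel parts of the drip coffee filter lie washed about the worktop: build it up again on the clear drinking glass, one part after another from the bottom. First set the drip plate on the glass's rim, then stand the brew chamber in the plate's collar, then lower the press disc into the chamber, and last put the lid on the chamber, each part upright and fully seated. Leave the glass, the sugar bowl, the egg timer and the espresso cup standing where they are.

Things in the scene. Friction and masses are not known exactly. Their poses are not given: they have to be found in the camera images.
- glass: Plain clear drinking glass standing upright, 80 mm across the rim, 91 mm tall, loose, 0.22 kg. Origin: centre of its underside, z up. Its mouth is 72 mm across inside. It is the base of the stack and stays where it stands.
- drip_plate: Steel plate, right way up: disc 93 mm across, 4 to 6.5 mm above its origin (centre of its underside, z up). Below the disc a step, 62 mm across, 4 mm deep, drops into the glass's mouth; the disc rests on the rim (origin 87 mm above the glass's). On top a collar (ring) 62 mm across, 57 inside, from 6.5 to 16.5 mm: pinch across its outside from above, tips just above the disc. 0.09 kg.
- brew_chamber: Steel open cup, upright: 58 mm across, 54 mm tall, wall 2.5 mm, inside 53 mm across, inner floor 12 mm above its origin (centre of its underside, z up); narrower solid foot 50 mm across, 10 mm tall. Pinch across the outside from above, near the rim. The foot stands inside the plate's collar on the disc (origin 6.5 mm above the plate's). 0.1 kg.
- press_disc: Steel press: thin holed disc 46 mm across, 3 mm thick, lying flat, with an upright stem and a round knob, 50 mm tall in all. Origin: centre of the disc's underside, z up. Knob 14 mm across, 35 to 50 mm above the origin: pinch its upper 10 mm from above. Home, the disc lies on the chamber's floor (origin 12 mm above the chamber's), the knob 8 mm proud of its rim. 0.05 kg.
- phin_lid: Steel lid, right way up: cap 69 mm across, dome 20.5 mm high, round knob 15 mm across from 24 to 38 mm above its origin (centre of the skirt's lower edge, z up): pinch the knob from above, tips just above the dome. The skirt, 65 mm across inside, 6 mm deep, goes over the chamber's rim, the shoulder rests on it (origin 47.7 mm above the chamber's). 0.06 kg.
- sugar_bowl: Round white lidded sugar bowl, 95 mm across, 74 mm tall, a bystander. Origin: centre of its underside.
- timer: Round beige egg timer, 60 mm across, 48 mm tall, a bystander. Origin: centre of its underside.
- espresso_cup: White espresso cup with a red-brown inside and a ring handle, 62 mm across, 92 mm with the handle, 51 mm tall, a bystander. Origin: centre of its footprint, handle included, at its underside; the handle points to its -y.

How it is judged:
On the way, in this order (a step that is already met when the one before it is completed fails the run):
1. the drip plate sits flat on the glass's rim (z of drip_plate in the frame of glass between 0.084 and 0.09 m and horizontal distance between drip_plate and glass below 0.01 m and angle between each of drip_plate, glass's own z axis and vertical below 0.08 rad), for 0.2 s.
2. the brew chamber stands in the collar of the plate on the glass (all of step 1 and z of brew_chamber in the frame of drip_plate between 0.0035 and 0.0095 m and horizontal distance between brew_chamber and drip_plate below 0.007 m and angle between brew_chamber's own z axis and vertical below 0.08 rad), for 0.2 s.
3. the press disc lies on the floor of the chamber in the stack (all of step 2 and z of press_disc in the frame of brew_chamber between 0.009 and 0.015 m and horizontal distance between press_disc and brew_chamber below 0.007 m and angle between press_disc's own z axis and vertical below 0.08 rad), for 0.2 s.
4. the lid is on the chamber (all of step 3 and z of phin_lid in the frame of brew_chamber between 0.0447 and 0.0507 m and horizontal distance between phin_lid and brew_chamber below 0.007 m and angle between phin_lid's own z axis and vertical below 0.08 rad), for 0.2 s.
At the end, for the whole second after the job is handed in: Upright glass carries the filter, at rest and released: plate on its rim (within 10 mm of its axis), chamber on the plate in the collar, press on the chamber's floor, lid down on its rim (each within 7 mm of the axis); heights within 3 mm of seated, all within 0.08 rad of upright (all of step 4 and linear speed of each of glass, drip_plate, brew_chamber, press_disc, phin_lid below 0.02 m/s); the robot touches nothing.
It fails at once if the glass is moved more than 25 mm from where it stood (distance of glass from where it was at the start of the episode above 0.025 m).
It fails at once if the sugar bowl is moved more than 20 mm (distance of sugar_bowl from where it was at the start of the episode above 0.02 m).
It fails at once if the egg timer is moved more than 20 mm (distance of timer from where it was at the start of the episode above 0.02 m).
It fails at once if the espresso cup is moved more than 20 mm (distance of espresso_cup from where it was at the start of the episode above 0.02 m).
It also fails if it takes over 115 s, if anything falls off the work surface, if the arm or the gripper's body presses on something with over 40 N, if the wrist force passes 120 N, or if a joint passes its speed limit or range.

## Working session

There is one attempt and no reset: what is moved stays moved. The work goes in short steps, Python scripts to look and compute and a tool call to move; the robot and the scene stay as the last step left them, time stands still between calls to the robot, and variables do not carry over. Pictures are saved under pics/ and viewed, at most 14 in all, crops included, and the job is handed in when it is done.

Besides the shell and the picture viewer there is one more tool, called in YAML: its name, and indented under it one key for each argument. servo_tool: Moves the arm, as the interface text tells. Its arguments: {"type":"object","properties":{"steps":{"type":"array","items":{"type":"array"}}},"required":["steps"]}

```bash
mkdir -p pics; cat > h.py <<'E'
import numpy as np, cv2
from cell import sense, capture, camera_info
def save(n,f):
    im=capture(n); cv2.imwrite('pics/'+f,im[:,:,::-1]); return im
def ray(ci,u,v):
    f=192/np.tan(np.radians(ci['fovy'])/2); T=np.array(ci['world_from_camera'])
    d=T[:3,:3]@np.array([(u-ci['cx'])/f,-(v-ci['cy'])/f,-1]); return T[:3,3],d
def onplane(ci,u,v,z):
    o,d=ray(ci,u,v); return o+d*(z-o[2])/d[2]
def proj(ci,p):
    f=192/np.tan(np.radians(ci['fovy'])/2); T=np.array(ci['world_from_camera'])
    q=T[:3,:3].T@(np.array(p)-T[:3,3]); return ci['cx']+f*q[0]/-q[2], ci['cy']-f*q[1]/-q[2]
E
python3 - <<'E'
from h import *
for n in ['scene','top']:
    im=save(n,n+'0.png'); print(n,camera_info(n))
a=cv2.imread('pics/top0.png'); 
cv2.imwrite('pics/top0b.png',cv2.resize(a,(800,600),interpolation=cv2.INTER_CUBIC))
a=cv2.imread('pics/scene0.png'); 
cv2.imwrite('pics/scene0b.png',cv2.resize(a,(800,600),interpolation=cv2.INTER_CUBIC))
print(sense())
E
```

```text
scene {'fovy': 56.04216235139974, 'cx': 257.3393332792675, 'cy': 193.9258865269519, 'world_from_camera': array([[-0.77891898,  0.54372097, -0.31249438,  0.24657094],
       [-0.62701433, -0.68455199,  0.37180856,  0.46353311],
       [-0.01175854,  0.4855472 ,  0.87413137,  0.88056545],
       [ 0.        ,  0.        ,  0.        ,  1.        ]])}
top {'fovy': 45.1378300032991, 'cx': 252.0271494054494, 'cy': 192.6971148132664, 'world_from_camera': array([[ 0.01266923,  0.99137156, -0.13046811,  0.37465818],
       [-0.99986692,  0.0112191 , -0.01184382,  0.0818311 ],
       [-0.01027789,  0.1306008 ,  0.99138176,  1.46505783],
       [ 0.        ,  0.        ,  0.        ,  1.        ]])}
{'t': 0.1, 'joint_positions': array([ 1.01185267e+00,  2.45764578e-01,  1.55891467e+00,  1.48367740e-05,
        1.33869684e+00, -1.74077210e-01]), 'qvel': array([ 0.00025405, -0.00137644, -0.00330685, -0.000388  , -0.00018831,
        0.00013602]), 'effort': array([ 3.02894014e-04, -4.30676150e+01, -3.27127969e+01, -1.68467973e-04,
        2.91252189e-03, -3.53462292e-05]), 'eef_pos': array([0.24373587, 0.60202198, 0.23026538]), 'eef_rot': array([-3.13983867e+00, -3.23104458e-04,  2.75672249e+00]), 'force': array([-0.5275847 , -0.46830076, -0.63934642]), 'wrist_torque': array([ 0.00041104, -0.01884252, -0.04360388]), 'grip_force': 0.0, 'width': 0.08550404249016233}
```

View pics/top0b.png

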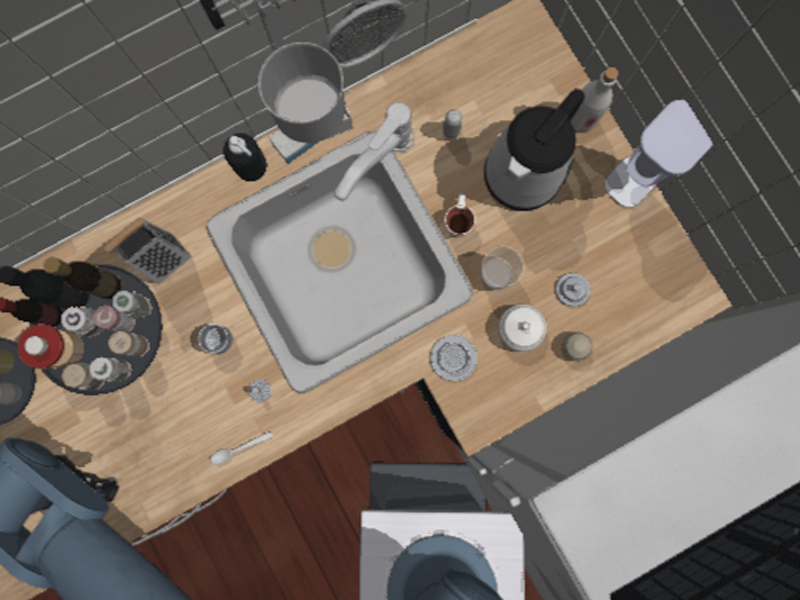

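View pics/scene0b.png

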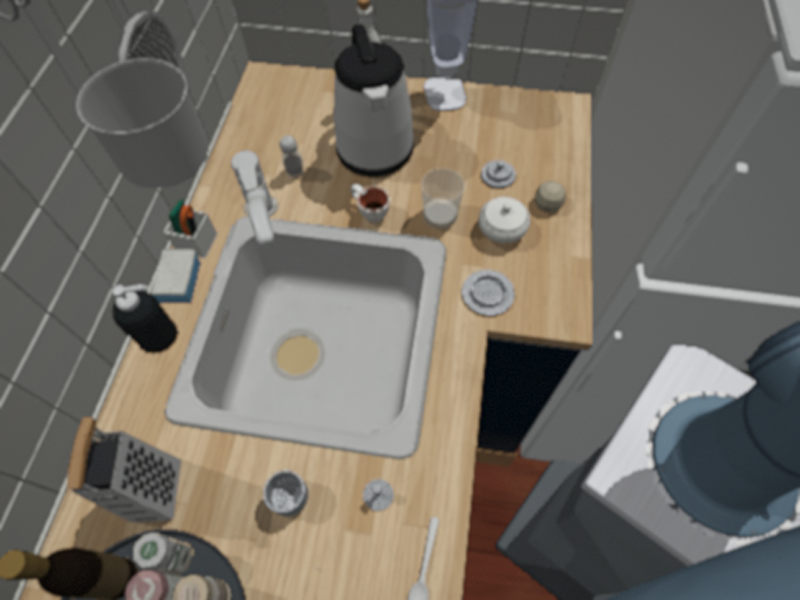

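The top view (800×600) shows the chamber at (213,339), press (259,390), plate (454,357), glass (500,268), lid (573,289), bowl (523,328), timer (578,346) and cup (460,220). The scene view shows the chamber at (285,494), press (378,494), plate (488,292), glass (441,198) and lid (498,173).

```bash
python3 - <<'E'
from h import *
k=512/800
ct,cs=camera_info('top'),camera_info('scene')
for n,t,s,z in [('chamber rim',(213,337),(285,487),.054),('press knob',(258,389),(377,489),.045),('plate',(454,357),(488,292),.012),('glass rim',(502,265),(442,184),.091),('lid knob',(573,288),(499,170),.03),('bowl',(523,326),(505,210),.07),('timer',(578,346),(551,190),.03),('cup',(459,220),(374,198),.05)]:
    print(n,onplane(ct,t[0]*k,t[1]*k,z).round(3),onplane(cs,s[0]*k,s[1]*k,z).round(3))
print(camera_info('wrist'))
a=cv2.cvtColor(capture('wrist'),cv2.COLOR_RGB2BGR)
cv2.imwrite('pics/w0.png',a)
E
```

```text
chamber rim [0.485 0.453 0.054] [0.485 0.449 0.054]
press knob [0.385 0.362 0.045] [0.382 0.368 0.045]
plate [ 0.454 -0.023  0.012] [ 0.451 -0.018  0.012]
glass rim [ 0.628 -0.11   0.091] [ 0.627 -0.11   0.091]
lid knob [ 0.594 -0.26   0.03 ] [ 0.589 -0.252  0.03 ]
bowl [ 0.512 -0.152  0.07 ] [ 0.511 -0.147  0.07 ]
timer [ 0.478 -0.268  0.03 ] [ 0.482 -0.272  0.03 ]
cup [ 0.726 -0.03   0.05 ] [ 0.727 -0.033  0.05 ]
{'fovy': 70.0255297297581, 'cx': 260.3214065524649, 'cy': 191.70911320192417, 'world_from_camera': array([[ 0.37661724, -0.895219  , -0.23820663,  0.18324543],
       [ 0.92636778,  0.36354264,  0.09838433,  0.62701762],
       [-0.00147726, -0.25772018,  0.96621847,  0.37279842],
       [ 0.        ,  0.        ,  0.        ,  1.        ]])}
```

View pics/w0.png

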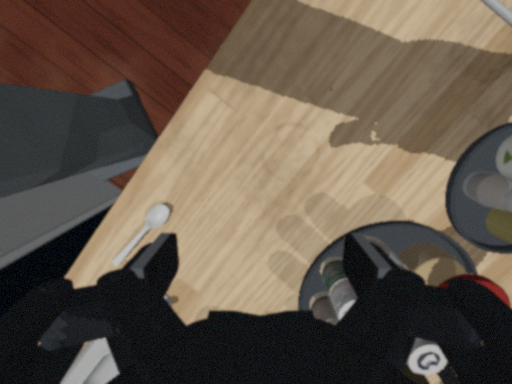

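servo_tool:
  steps:
    - [[17.4,-51.8,0],[0,0,-5.66],85]
    - [[17.4,-51.8,0],[0,0,-5.66],85]
    - [[17.4,-51.8,0],[0,0,-5.66],85]
    - [[17.4,-51.8,0],[0,0,-5.66],85]
    - [[17.4,-51.8,0],[0,0,-5.66],85]
    - [[17.4,-51.8,0],[0,0,-5.66],85]
    - [[17.4,-51.8,0],[0,0,-5.66],85]
    - [[17.4,-51.8,0],[0,0,-5.66],85]
    - [[17.4,-51.8,0],[0,0,-5.66],85]
    - [[17.4,-51.8,0],[0,0,-5.66],85]
    - [[17.4,-51.8,0],[0,0,-5.66],85]
    - [[17.4,-51.8,0],[0,0,-5.66],85]

```text
t: 1.65
eef_pos: [0.4529, -0.0209, 0.2313]
eef_rot: [3.141, -0.0, 1.568]
force: [0.2, 0.5, 0.7]
width: 0.0849
grip_force: 0.0
```

servo_tool:
  steps:
    - [[0,0,0],[0,0,0],85]
    - [[0,0,0],[0,0,0],85]

```text
t: 1.9
eef_pos: [0.4524, -0.0188, 0.2309]
eef_rot: [-3.141, -0.001, 1.571]
force: [0.5, 0.7, 0.1]
width: 0.0848
grip_force: 0.0
```

```bash
python3 - <<'E'
from h import *
s=sense();print(s['eef_pos'],s['eef_rot'])
ci=camera_info('wrist');save('wrist','w1.png');np.save('w1.npy',ci)
print(proj(ci,s['eef_pos']),proj(ci,[.453,-.02,.012]))
E
```

```text
[ 0.45242986 -0.01884396  0.23091367] [-3.14075530e+00 -6.11765709e-04  1.57143759e+00]
(np.float64(260.7674916793377), np.float64(238.80828794827275)) (np.float64(261.14718928744225), np.float64(170.2466568667979))
```

View pics/w1.png

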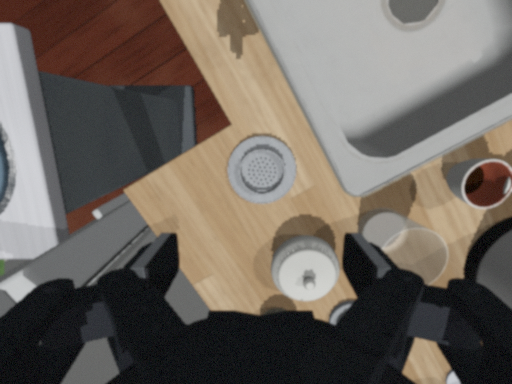

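The wrist view shows the plate at about (262,168), bowl knob at (308,282), glass rim at about (418,255), and cup at (487,183).

```bash
cat >> h.py <<'E'
def blob(im,seed,smax=45,vmin=50,vmax=255,r=80):
    hsv=cv2.cvtColor(im,cv2.COLOR_RGB2HSV)
    m=((hsv[...,1]<smax)&(hsv[...,2]>vmin)&(hsv[...,2]<=vmax)).astype(np.uint8)
    w=np.zeros_like(m); cv2.circle(w,tuple(map(int,seed)),r,1,-1); m*=w
    m=cv2.morphologyEx(m,cv2.MORPH_OPEN,np.ones((3,3),np.uint8))
    m=cv2.morphologyEx(m,cv2.MORPH_CLOSE,np.ones((7,7),np.uint8))
    cs,_=cv2.findContours(m,cv2.RETR_EXTERNAL,cv2.CHAIN_APPROX_NONE)
    c=[c for c in cs if len(c)>20]
    c=max(c,key=lambda c:cv2.pointPolygonTest(c,tuple(map(float,seed)),True))
    return c
def circ(ci,c,z):
    "hull points cast on the plane z, least-squares circle there"
    h=c[:,0,:].astype(float)
    P=np.array([onplane(ci,u,v,z)[:2] for u,v in h])
    for _ in range(4):
        A=np.c_[2*P,np.ones(len(P))]; s=np.linalg.lstsq(A,(P**2).sum(1),rcond=None)[0]
        r=np.sqrt(s[2]+s[0]**2+s[1]**2); e=abs(np.hypot(*(P-s[:2]).T)-r)
        k=e<max(2*np.median(e),.0006); 
        if k.all(): break
        P=P[k]
    return s[:2].round(4),round(2*r,4),round(e.mean(),5),len(P)
E
python3 - <<'E'
from h import *
ci=np.load('w1.npy',allow_pickle=True).item(); im=cv2.imread('pics/w1.png')[:,:,::-1].copy()
for s in (35,45,60):
  print(circ(ci,blob(im,(262,168),s,r=50),.0055))
for n,seed in [('top',(454*.64,357*.64)),('scene',(488*.64,292*.64))]:
  i2=cv2.imread(f'pics/{n}0.png')[:,:,::-1].copy();print(n,circ(camera_info(n),blob(i2,seed,45,r=28),.0055))
hsv=cv2.cvtColor(im,cv2.COLOR_RGB2HSV);print(hsv[168,215:312:4].tolist())
E
```

```text
(array([ 0.4535, -0.0214]), np.float64(0.0927), np.float64(0.00028), 160)
(array([ 0.4537, -0.0215]), np.float64(0.0934), np.float64(0.00027), 169)
(array([ 0.4537, -0.0217]), np.float64(0.0948), np.float64(0.00027), 161)
top (array([ 0.4543, -0.0219]), np.float64(0.0918), np.float64(0.00033), 47)
scene (array([ 0.4551, -0.0221]), np.float64(0.0931), np.float64(0.00043), 55)
[[17, 82, 181], [17, 83, 179], [17, 86, 177], [16, 36, 164], [107, 10, 172], [105, 10, 158], [103, 12, 150], [107, 10, 173], [107, 11, 170], [105, 12, 171], [99, 10, 172], [103, 11, 160], [105, 12, 166], [105, 9, 171], [110, 9, 167], [110, 10, 153], [103, 11, 156], [102, 8, 151], [103, 10, 176], [107, 10, 176], [12, 8, 164], [18, 64, 196], [18, 71, 188], [17, 82, 178], [17, 80, 182]]
```

servo_tool:
  steps:
    - [[1.2,-2.0,-20],[0,0,0],80]
    - [[0,0,-45],[0,0,0],80]
    - [[0,0,-45],[0,0,0],80]
    - [[0,0,-45],[0,0,0],80]
    - [[0,0,-30],[0,0,0],80]
    - [[0,0,-20],[0,0,0],80]
    - [[0,0,-10],[0,0,0],80]
    - [[0,0,0],[0,0,0],80]
    - [[0,0,0],[0,0,0],80]

```text
t: 3.08
eef_pos: [0.4548, -0.021, 0.0173]
eef_rot: [3.14, 0.001, 1.572]
force: [0.5, 0.6, 0.6]
width: 0.0799
grip_force: 0.0
```

servo_tool:
  steps:
    - [[-1,-0.5,-8],[0,0,0],80]
    - [[0,0,-7],[0,0,0],80]
    - [[0,0,0],[0,0,0],80]
    - [[0,0,0],[0,0,0],60]
    - [[0,0,0],[0,0,0],55]
    - [[0,0,0],[0,0,0],50]
    - [[0,0,0],[0,0,0],50]
    - [[0,0,0],[0,0,0],50]

```text
t: 4.08
eef_pos: [0.4535, -0.0218, 0.0022]
eef_rot: [3.141, 0.0, 1.572]
force: [-1.7, -0.2, 7.0]
width: 0.0585
grip_force: 63.8
```

servo_tool:
  steps:
    - [[0,0,20],[0,0,0],50]
    - [[0,0,40],[0,0,0],50]
    - [[0,0,50],[0,0,0],50]
    - [[0,0,50],[0,0,0],50]
    - [[17,-15,40],[0,0,0],50]
    - [[30,-26,0],[0,0,0],50]
    - [[30,-26,0],[0,0,0],50]
    - [[30,-26,0],[0,0,0],50]
    - [[30,-26,0],[0,0,0],50]
    - [[30,-26,0],[0,0,0],50]
    - [[7,-13,0],[0,0,0],50]
    - [[0,0,0],[0,0,0],50]

```text
t: 5.58
eef_pos: [0.6266, -0.1799, 0.2008]
eef_rot: [-3.141, -0.001, 1.571]
force: [-0.1, -0.9, -0.5]
width: 0.0587
grip_force: 65.1
```

servo_tool:
  steps:
    - [[0,0,0],[0,0,0],50]
    - [[0,0,0],[0,0,0],50]

```text
t: 5.82
eef_pos: [0.6264, -0.1787, 0.2014]
eef_rot: [-3.141, -0.0, 1.572]
force: [-0.6, 0.8, -2.7]
width: 0.0589
grip_force: 65.1
```

```bash
python3 - <<'E'
from h import *
s=sense();print(s['eef_pos'],s['eef_rot'],s['width'])
ci=camera_info('wrist');save('wrist','w2.png');np.save('w2.npy',ci)
print(proj(ci,[.628,-.11,.091]),proj(ci,[.628,-.11,.0]))
E
```

```text
[ 0.62644919 -0.17869303  0.20143015] [-3.14143981e+00 -1.68008156e-04  1.57217754e+00] 0.05888040604369617
(np.float64(262.4203901666153), np.float64(114.80810810633007)) (np.float64(261.90908882789546), np.float64(115.79741459413586))
```

View pics/w2.png

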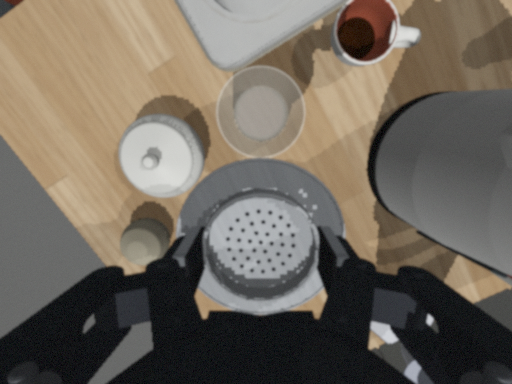

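Wrist view: the plate is held level, disc spanning columns 177–345 and rows 159–315. The glass rim is a circle around (261,111), radius about 44.

```bash
cat >> h.py <<'E'
def edgecirc(ci,im,seed,z,D,n=90,tol=.25,wmin=4):
    "strongest radial edge near the expected radius, cast on the plane, fitted"
    g=cv2.GaussianBlur(cv2.cvtColor(im,cv2.COLOR_RGB2GRAY),(3,3),0).astype(float)
    c0=onplane(ci,*seed,z); pts=[]
    for a in np.linspace(0,2*np.pi,n,endpoint=False):
        rr=np.linspace(D/2*(1-tol),D/2*(1+tol),40)
        uv=np.array([proj(ci,c0+[q*np.cos(a),q*np.sin(a),0]) for q in rr]).astype(np.float32)
        p=cv2.remap(g,uv[:,0][None],uv[:,1][None],cv2.INTER_LINEAR)[0]
        d=abs(p[2:]-p[:-2]); i=d.argmax()
        if d[i]>wmin: pts.append(uv[i+1])
    return circ(ci,np.array(pts)[:,None,:],z)
E
python3 - <<'E'
from h import *
ci=np.load('w2.npy',allow_pickle=True).item(); im=cv2.imread('pics/w2.png')[:,:,::-1].copy()
print('glass',edgecirc(ci,im,(261,111),.091,.08))
print('plate',edgecirc(ci,im,(261,237),.2045,.093,tol=.15))
print('plate',edgecirc(ci,im,(261,237),.2045,.093,tol=.08))
g=cv2.cvtColor(im,cv2.COLOR_RGB2GRAY)
c=cv2.HoughCircles(cv2.GaussianBlur(g,(3,3),0),cv2.HOUGH_GRADIENT,1,30,param1=60,param2=15,minRadius=38,maxRadius=50)
for u,v,r in (c[0] if c is not None else []):
  if abs(u-261)<15 and abs(v-111)<15: print(u,v,r,onplane(ci,u,v,.091))
for n,seed in [('top',(502*.64,265*.64)),('scene',(442*.64,184*.64))]:
  i2=cv2.imread(f'pics/{n}0.png')[:,:,::-1].copy();print(n,edgecirc(camera_info(n),i2,seed,.091,.08,tol=.15))
E
```

```text
glass (array([ 0.6263, -0.1085]), np.float64(0.077), np.float64(0.00109), 70)
plate (array([ 0.626 , -0.1793]), np.float64(0.0937), np.float64(0.00017), 47)
plate (array([ 0.626 , -0.1792]), np.float64(0.0934), np.float64(0.00014), 44)
258.5 112.5 43.8 [ 0.62451944 -0.1080289   0.091     ]
top (array([ 0.6199, -0.1023]), np.float64(0.069), np.float64(0.00022), 13)Traceback (most recent call last):
  File "<stdin>", line 11, in <module>
  File "h.py", line 44, in edgecirc
    return circ(ci,np.array(pts)[:,None,:],z)
                   ~~~~~~~~~~~~~^^^^^^^^^^
IndexError: too many indices for array: array is 1-dimensional, but 2 were indexed
```

servo_tool:
  steps:
    - [[0,25,0],[0,0,0],50]
    - [[0,30,0],[0,0,0],50]
    - [[0,16,-20],[0,0,0],50]
    - [[0,0,-30],[0,0,0],50]
    - [[0,0,-30],[0,0,0],50]
    - [[0,0,-15],[0,0,0],50]
    - [[0,0,-8],[0,0,0],50]
    - [[0,0,-4],[0,0,0],50]
    - [[0,0,0],[0,0,0],50]
    - [[0,0,0],[0,0,0],50]

```text
t: 7.12
eef_pos: [0.6276, -0.1089, 0.0953]
eef_rot: [3.14, 0.001, 1.571]
force: [0.8, -1.0, -0.8]
width: 0.0589
grip_force: 65.1
```

servo_tool:
  steps:
    - [[-1,1,-2],[0,0,0],50]
    - [[0,0,-2],[0,0,0],50]
    - [[0,0,-1],[0,0,0],50]
    - [[0,0,-0.7],[0,0,0],50]
    - [[0,0,0],[0,0,0],50]

```text
t: 7.75
eef_pos: [0.6264, -0.1076, 0.0893]
eef_rot: [3.141, 0.0, 1.571]
force: [-1.9, 1.9, 5.2]
width: 0.0587
grip_force: 65.7
```

servo_tool:
  steps:
    - [[0,0,0],[0,0,0],62]
    - [[0,0,0],[0,0,0],68]
    - [[0,0,0],[0,0,0],74]
    - [[0,0,0],[0,0,0],80]
    - [[0,0,0],[0,0,0],80]
    - [[0,0,10],[0,0,0],80]
    - [[0,0,30],[0,0,0],80]
    - [[0,0,50],[0,0,0],80]
    - [[0,-17,40],[0,0,0],80]
    - [[0,-50,10],[0,0,0],80]
    - [[0,0,0],[0,0,0],80]
    - [[0,0,0],[0,0,0],80]

```text
t: 9.25
eef_pos: [0.6258, -0.1744, 0.2286]
eef_rot: [-3.141, -0.0, 1.571]
force: [0.2, 0.2, -0.1]
width: 0.0798
grip_force: 0.0
```

```bash
python3 - <<'E'
from h import *
s=sense();print(s['eef_pos'],s['width'])
ci=camera_info('wrist');im=save('wrist','w3.png');np.save('w3.npy',ci)
u=proj(ci,[.626,-.108,.0925]);print(u)
print(edgecirc(ci,im,u,.0935,.093,tol=.12),edgecirc(ci,im,u,.1035,.062,tol=.12))
E
```

```text
[ 0.62577254 -0.17437528  0.22857821] 0.07984585731249642
(np.float64(260.841693738651), np.float64(117.6783096760491))
(array([ 0.626, -0.11 ]), np.float64(0.0973), np.float64(0.00051), 27) (array([ 0.6264, -0.1044]), np.float64(0.0618), np.float64(0.00036), 39)
```

View pics/w3.png

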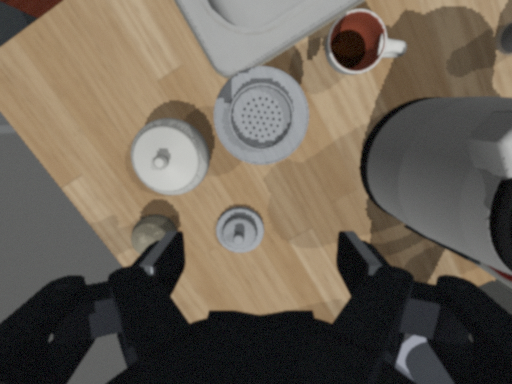

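The plate sits on the glass at about (261,114). The lid is at (240,230), knob at (238,236).

```bash
python3 - <<'E'
from h import *
ci=np.load('w3.npy',allow_pickle=True).item(); im=cv2.imread('pics/w3.png')[:,:,::-1].copy()
for s in (30,45):
  print(circ(ci,blob(im,(261,117),s,vmin=90,r=56),.0925), 'lid',circ(ci,blob(im,(240,230),s,vmin=70,r=32),.004))
i2=cv2.imread('pics/w2.png')[:,:,::-1].copy()
print('collar', [edgecirc(ci,im,(261,113),.1035,d,tol=.06) for d in (.062,.057)])
# chamber, press from fixed cameras
for n,c,p,l in [('top',(213,337),(258,389),(573,289)),('scene',(285,487),(377,494),(499,174))]:
  i2=cv2.imread(f'pics/{n}0.png')[:,:,::-1].copy();k=camera_info(n)
  f=lambda a:(a[0]*.64,a[1]*.64)
  print(n,edgecirc(k,i2,f(c),.054,.058,tol=.15),circ(k,blob(i2,f(p),45,r=14),.003),circ(k,blob(i2,f(l),45,r=22),.004))
E
```

```text
(array([ 0.6259, -0.1071]), np.float64(0.0926), np.float64(0.00024), 196) lid (array([ 0.5953, -0.2638]), np.float64(0.0686), np.float64(0.00035), 110)
(array([ 0.6258, -0.1072]), np.float64(0.0933), np.float64(0.00022), 201) lid (array([ 0.5954, -0.2639]), np.float64(0.0696), np.float64(0.00031), 91)
collar [(array([ 0.6257, -0.1042]), np.float64(0.0628), np.float64(0.00034), 24), (array([ 0.6417, -0.1154]), np.float64(0.0215), np.float64(0.00199), 7)]
top (array([0.4753, 0.4532]), np.float64(0.0698), np.float64(0.00022), 13) (array([0.3835, 0.3682]), np.float64(0.0433), np.float64(0.00063), 34) (array([ 0.5965, -0.2649]), np.float64(0.0674), np.float64(0.00055), 44)
scene (array([0.4817, 0.4517]), np.float64(0.0568), np.float64(0.00031), 35) (array([0.3831, 0.3683]), np.float64(0.0438), np.float64(0.00035), 42) (array([ 0.5812, -0.2445]), np.float64(0.1074), np.float64(0.0069), 55)
```

servo_tool:
  steps:
    - [[-20,50,0],[0,0,0],85]
    - [[-20,56,0],[0,0,0],85]
    - [[-20,56,0],[0,0,0],85]
    - [[-20,56,0],[0,0,0],85]
    - [[-20,56,0],[0,0,0],85]
    - [[-20,56,0],[0,0,0],85]
    - [[-22,56,0],[0,0,0],85]
    - [[0,56,0],[0,0,0],85]
    - [[0,56,0],[0,0,0],85]
    - [[0,56,0],[0,0,0],85]
    - [[0,40,0],[0,0,0],85]
    - [[0,20,0],[0,0,0],85]

```text
t: 10.8
eef_pos: [0.4825, 0.4415, 0.2278]
eef_rot: [-3.14, 0.001, 1.575]
force: [-0.1, -1.0, -0.1]
width: 0.0849
grip_force: 0.0
```

servo_tool:
  steps:
    - [[0,0,0],[0,0,0],85]
    - [[0,0,0],[0,0,0],85]

```text
t: 11.05
eef_pos: [0.484, 0.4383, 0.2284]
eef_rot: [-3.141, 0.001, 1.571]
force: [0.6, -0.1, 0.7]
width: 0.085
grip_force: 0.0
```

```bash
python3 - <<'E'
from h import *
s=sense();print(s['eef_pos'],s['eef_rot'])
ci=camera_info('wrist');im=save('wrist','w4.png');np.save('w4.npy',ci)
print(proj(ci,[.483,.452,.054]),proj(ci,[.3833,.3683,.003]))
E
```

```text
[0.48400356 0.43826173 0.22839162] [-3.14113121e+00  7.52010556e-04  1.57053726e+00]
(np.float64(259.7812482259257), np.float64(164.37785610596316)) (np.float64(190.03632730502977), np.float64(216.9149564067448))
```

View pics/w4.png

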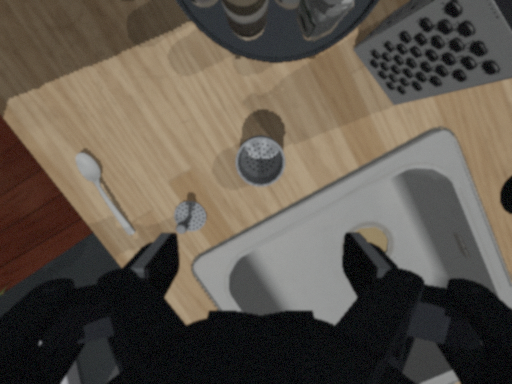

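Wrist view: the chamber rim is at about (260,161) and the press disc at (191,215), with its knob at about (181,227).

```bash
python3 - <<'E'
from h import *
ci=np.load('w4.npy',allow_pickle=True).item(); im=cv2.imread('pics/w4.png')[:,:,::-1].copy()
for t in (.1,.15): print(edgecirc(ci,im,(260,161),.054,.058,tol=t),edgecirc(ci,im,(260,161),.054,.053,tol=t/2))
for s in (35,45): print(circ(ci,blob(im,(260,161),s,r=36),.054),circ(ci,blob(im,(191,215),s,r=22),.003))
print(onplane(ci,181,227,.045))
E
```

```text
Traceback (most recent call last):
  File "h.py", line 44, in edgecirc
    return circ(ci,np.array(pts)[:,None,:],z)
                   ~~~~~~~~~~~~~^^^^^^^^^^
IndexError: too many indices for array: array is 1-dimensional, but 2 were indexed
```

```bash
python3 - <<'E'
from h import *
ci=np.load('w4.npy',allow_pickle=True).item(); im=cv2.imread('pics/w4.png')[:,:,::-1].copy()
for t in (.2,.3): print(edgecirc(ci,im,(260,161),.054,.058,tol=t,wmin=2))
for s in (35,45): print(circ(ci,blob(im,(260,161),s,r=36),.054),circ(ci,blob(im,(191,215),s,r=22),.003))
print(onplane(ci,181,227,.045))
a=im[120:250,140:300,::-1];cv2.imwrite('pics/w4c.png',cv2.resize(a,None,fx=5,fy=4.6,interpolation=cv2.INTER_NEAREST)[:598])
E
```

```text
(array([0.4835, 0.4566]), np.float64(0.0546), np.float64(0.00029), 52)
(array([0.4837, 0.4564]), np.float64(0.0548), np.float64(0.00027), 52)
(array([0.4832, 0.4554]), np.float64(0.058), np.float64(0.00024), 105) (array([0.3828, 0.3695]), np.float64(0.0445), np.float64(0.00033), 53)
(array([0.4832, 0.4554]), np.float64(0.0585), np.float64(0.00026), 115) (array([0.3825, 0.3693]), np.float64(0.0456), np.float64(0.00028), 57)
[0.38234263 0.37015041 0.045     ]
```

View pics/w4c.png

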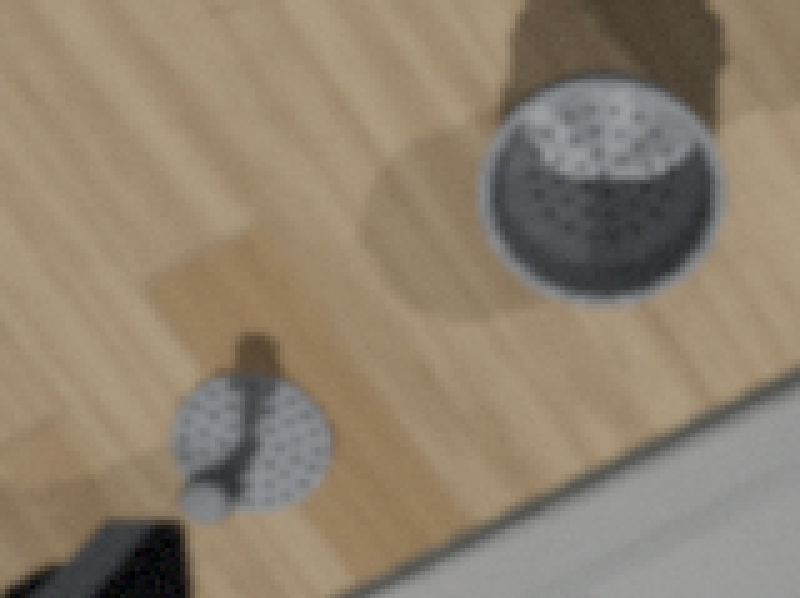

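servo_tool:
  steps:
    - [[-0.8,17,-10],[0,0,0],85]
    - [[0,0,-40],[0,0,0],85]
    - [[0,0,-40],[0,0,0],85]
    - [[0,0,-40],[0,0,0],85]
    - [[0,0,-40],[0,0,0],85]
    - [[0,0,-20],[0,0,0],85]
    - [[0,0,-10],[0,0,0],85]
    - [[0,0,0],[0,0,0],85]
    - [[0,0,0],[0,0,0],85]

```text
t: 12.22
eef_pos: [0.4843, 0.4572, 0.0304]
eef_rot: [3.139, -0.002, 1.571]
force: [0.5, 0.2, -0.1]
width: 0.0849
grip_force: 0.0
```

servo_tool:
  steps:
    - [[-1,-1,-8],[0,0,0],85]
    - [[0,0,-8],[0,0,0],85]
    - [[0,0,0],[0,0,0],85]
    - [[0,0,0],[0,0,0],65]
    - [[0,0,0],[0,0,0],58]
    - [[0,0,0],[0,0,0],50]
    - [[0,0,0],[0,0,0],46]
    - [[0,0,0],[0,0,0],46]

```text
t: 13.22
eef_pos: [0.4826, 0.4557, 0.0133]
eef_rot: [3.141, -0.001, 1.571]
force: [-0.8, -0.7, 4.5]
width: 0.0579
grip_force: 64.1
```

servo_tool:
  steps:
    - [[0,0,20],[0,0,0],46]
    - [[0,0,50],[0,0,0],46]
    - [[0,0,60],[0,0,0],46]
    - [[0,0,60],[0,0,0],46]
    - [[0,-25,25],[0,0,0],46]
    - [[0,-50,0],[0,0,0],46]
    - [[0,-55,0],[0,0,0],46]
    - [[0,-55,0],[0,0,0],46]
    - [[0,-55,0],[0,0,0],46]
    - [[0,-55,0],[0,0,0],46]
    - [[20,-55,0],[0,0,0],46]
    - [[25,-55,0],[0,0,0],46]

```text
t: 14.72
eef_pos: [0.5269, 0.0488, 0.2283]
eef_rot: [3.141, -0.0, 1.572]
force: [0.8, 1.0, -0.3]
width: 0.0577
grip_force: 64.5
```

servo_tool:
  steps:
    - [[30,-50,0],[0,0,0],46]
    - [[30,-50,0],[0,0,0],46]
    - [[25,-45,0],[0,0,0],46]
    - [[13,-13,0],[0,0,0],46]
    - [[0,0,-40],[0,0,0],46]
    - [[0,0,-30],[0,0,0],46]
    - [[0,0,0],[0,0,0],46]
    - [[0,0,0],[0,0,0],46]

```text
t: 15.72
eef_pos: [0.6259, -0.1078, 0.1594]
eef_rot: [3.14, 0.001, 1.572]
force: [0.4, -0.1, -0.5]
width: 0.0577
grip_force: 64.5
```

```bash
python3 - <<'E'
from h import *
s=sense();print(s['eef_pos'],s['eef_rot'],s['width'])
ci=camera_info('wrist');im=save('wrist','w5.png');np.save('w5.npy',ci)
z=s['eef_pos'][2]-.0133+.054
p=proj(ci,[*s['eef_pos'][:2],z]);print(p,edgecirc(ci,im,p,z,.058,tol=.15),edgecirc(ci,im,p,z,.053,tol=.15))
E
```

```text
[ 0.62587136 -0.1077842   0.15936591] [3.13953790e+00 7.67038822e-04 1.57150306e+00] 0.05774587304816368
(np.float64(261.0755868483823), np.float64(279.8698855586588)) (array([ 0.6256, -0.1087]), np.float64(0.0581), np.float64(0.00018), 34) (array([ 0.6255, -0.11  ]), np.float64(0.0582), np.float64(0.0006), 36)
```

View pics/w5.png

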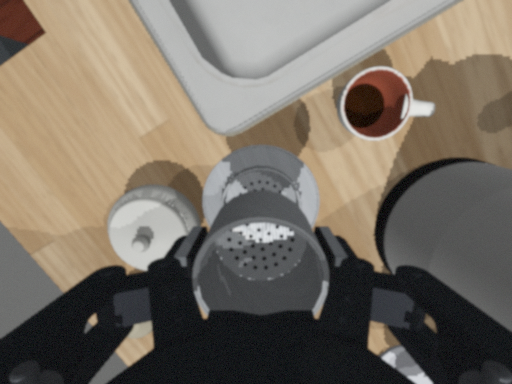

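The chamber is held, its rim centred at about (260,280), directly over the plate's disc (260,195).

servo_tool:
  steps:
    - [[0,0.8,-15],[0,0,0],46]
    - [[0,0,-15],[0,0,0],46]
    - [[0,0,-8],[0,0,0],46]
    - [[0,0,0],[0,0,0],46]
    - [[0,0,0],[0,0,0],46]

```text
t: 16.4
eef_pos: [0.6255, -0.1069, 0.1199]
eef_rot: [3.141, 0.0, 1.571]
force: [0.4, -0.4, -0.6]
width: 0.0578
grip_force: 64.5
```

servo_tool:
  steps:
    - [[0,0,-4],[0,0,0],46]
    - [[0,0,-3],[0,0,0],46]
    - [[0,0,-3],[0,0,0],46]
    - [[0,0,-1.5],[0,0,0],46]
    - [[0,0,0],[0,0,0],46]
    - [[0,0,0],[0,0,0],46]

```text
t: 17.15
eef_pos: [0.6253, -0.1069, 0.1082]
eef_rot: [3.141, 0.0, 1.571]
force: [-0.2, -0.2, -0.6]
width: 0.0579
grip_force: 64.5
```

servo_tool:
  steps:
    - [[0,0,-1],[0,0,0],46]
    - [[0,0,-0.8],[0,0,0],46]
    - [[0,0,0],[0,0,0],46]

```text
t: 17.52
eef_pos: [0.6256, -0.1069, 0.1069]
eef_rot: [3.141, 0.0, 1.571]
force: [-0.1, 1.1, 2.0]
width: 0.0576
grip_force: 64.8
```

servo_tool:
  steps:
    - [[0,0,-0.3],[0,0,0],46]
    - [[0,0,0],[0,0,0],59]
    - [[0,0,0],[0,0,0],64]
    - [[0,0,0],[0,0,0],70]
    - [[0,0,0],[0,0,0],78]
    - [[0,0,0],[0,0,0],80]
    - [[0,0,15],[0,0,0],80]
    - [[0,0,40],[0,0,0],80]
    - [[0,0,50],[0,0,0],80]
    - [[0,-25,25],[0,0,0],80]
    - [[0,-45,0],[0,0,0],80]
    - [[0,0,0],[0,0,0],80]

```text
t: 19.02
eef_pos: [0.6254, -0.1794, 0.2378]
eef_rot: [3.14, 0.001, 1.568]
force: [-0.3, 0.6, -0.5]
width: 0.0798
grip_force: 0.0
```

servo_tool:
  steps:
    - [[0,0,0],[0,0,0],80]
    - [[0,0,0],[0,0,0],80]

```text
t: 19.27
eef_pos: [0.6252, -0.1758, 0.236]
eef_rot: [-3.141, -0.0, 1.572]
force: [-0.0, -0.1, -0.6]
width: 0.0799
grip_force: 0.0
```

```bash
python3 - <<'E'
from h import *
s=sense();print(s['eef_pos'],s['width'])
ci=camera_info('wrist');im=save('wrist','w6.png');np.save('w6.npy',ci)
z=.1475
p=proj(ci,[.6258,-.1072,z]);print(p)
for t in (.15,.25): print(edgecirc(ci,im,p,z,.058,tol=t))
E
```

```text
[ 0.62516797 -0.1757903   0.2359802 ] 0.07985657699216572
(np.float64(261.5212201829572), np.float64(114.6411029327116))
(array([ 0.625 , -0.1074]), np.float64(0.0527), np.float64(0.00022), 65)
(array([ 0.6253, -0.1097]), np.float64(0.0496), np.float64(0.00042), 51)
```

View pics/w6.png

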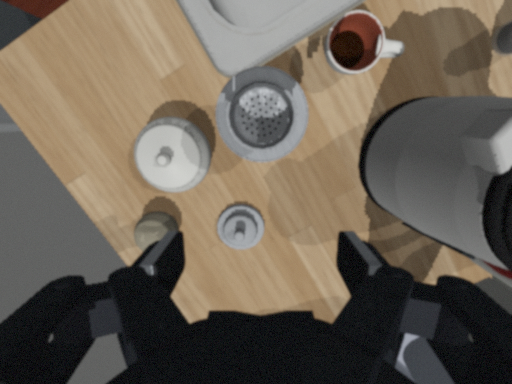

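The chamber is seated, its rim at about (262,115). Next, the press.

servo_tool:
  steps:
    - [[-24,54,0],[0,0,0],50]
    - [[-24,54,0],[0,0,0],50]
    - [[-24,54,0],[0,0,0],50]
    - [[-24,54,0],[0,0,0],50]
    - [[-24,54,0],[0,0,0],50]
    - [[-24,54,0],[0,0,0],50]
    - [[-24,54,0],[0,0,0],50]
    - [[-24,54,0],[0,0,0],50]
    - [[-24,54,-10],[0,0,0],50]
    - [[-20,40,-20],[0,0,0],50]
    - [[-6,15,-20],[0,0,0],50]
    - [[0,0,0],[0,0,0],50]

```text
t: 20.82
eef_pos: [0.3811, 0.3646, 0.1843]
eef_rot: [-3.138, 0.002, 1.575]
force: [0.3, -0.6, -1.3]
width: 0.0493
grip_force: 0.0
```

servo_tool:
  steps:
    - [[0,0,0],[0,0,0],50]
    - [[0,0,0],[0,0,0],50]

```text
t: 21.08
eef_pos: [0.3842, 0.3639, 0.1872]
eef_rot: [3.14, -0.001, 1.57]
force: [1.3, 0.1, -0.5]
width: 0.05
grip_force: 0.0
```

```bash
python3 - <<'E'
from h import *
s=sense();print(s['eef_pos'],s['eef_rot'])
ci=camera_info('wrist');im=save('wrist','w7.png');np.save('w7.npy',ci)
p=proj(ci,[.3827,.3694,.003]);q=proj(ci,[.3827,.3694,.05]);print(p,q)
for z in (.003,.0015): print(circ(ci,blob(im,p,45,vmin=40,r=45),z))
x,y=int(p[0]),int(p[1]);x0,y0=max(x-60,0),max(y-60,0);print(x0,y0)
cv2.imwrite('pics/w7c.png',cv2.resize(im[y0:y0+120,x0:x0+120,::-1],None,fx=4,fy=4,interpolation=cv2.INTER_NEAREST))
E
```

```text
[0.38417171 0.36387107 0.18720584] [ 3.13979763e+00 -9.88597542e-04  1.57017196e+00]
(np.float64(259.09996661392614), np.float64(170.04584622824052)) (np.float64(258.96677978301045), np.float64(178.19690093348157))
(array([0.3827, 0.3692]), np.float64(0.0451), np.float64(0.00028), 97)
(array([0.3827, 0.3689]), np.float64(0.0453), np.float64(0.00028), 97)
199 110
```

View pics/w7c.png

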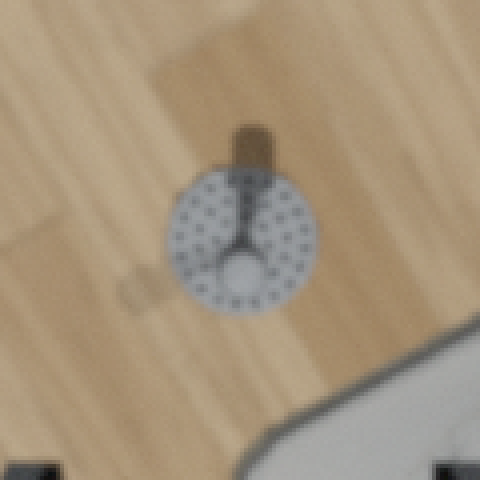

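The knob sits at about (259,178) and the disc at (260,170), matching the measurement (0.3827, 0.3693).

servo_tool:
  steps:
    - [[-1.4,5.4,-20],[0,0,0],50]
    - [[0,0,-40],[0,0,0],50]
    - [[0,0,-40],[0,0,0],50]
    - [[0,0,-20],[0,0,0],45]
    - [[0,0,-10],[0,0,0],40]
    - [[0,0,0],[0,0,0],40]
    - [[0,0,0],[0,0,0],40]

```text
t: 22.0
eef_pos: [0.3828, 0.3701, 0.0573]
eef_rot: [3.139, -0.001, 1.571]
force: [-0.1, 0.6, -0.1]
width: 0.0401
grip_force: 0.0
```

servo_tool:
  steps:
    - [[0,-0.6,-10],[0,0,0],40]
    - [[0,0,-6.5],[0,0,0],35]
    - [[0,0,0],[0,0,0],30]
    - [[0,0,0],[0,0,0],22]
    - [[0,0,0],[0,0,0],14]
    - [[0,0,0],[0,0,0],6]
    - [[0,0,0],[0,0,0],4]
    - [[0,0,0],[0,0,0],4]

```text
t: 23.0
eef_pos: [0.3821, 0.3691, 0.0398]
eef_rot: [3.141, -0.0, 1.571]
force: [1.7, 0.0, 2.3]
width: 0.0104
grip_force: 58.7
```

servo_tool:
  steps:
    - [[0,0,10],[0,0,0],4]
    - [[0,0,30],[0,0,0],4]
    - [[0,0,50],[0,0,0],4]
    - [[0,0,60],[0,0,0],4]
    - [[0,0,50],[0,0,0],4]
    - [[0,0,0],[0,0,0],4]

```text
t: 23.75
eef_pos: [0.3839, 0.3704, 0.2453]
eef_rot: [3.133, -0.006, 1.572]
force: [0.4, 0.2, -0.9]
width: 0.0105
grip_force: 58.7
```

```bash
python3 - <<'E'
from h import *
s=sense();print(s['eef_pos'],s['width'],s['grip_force'])
ci=camera_info('wrist');im=save('wrist','w8.png');np.save('w8.npy',ci)
z=s['eef_pos'][2]-.0398
p=proj(ci,[*s['eef_pos'][:2],z]);print(p)
print(circ(ci,blob(im,p,35,vmin=90,r=75),z+.003))
cv2.imwrite('pics/w8c.png',im[90:384,110:410,::-1])
E
```

```text
[0.38385027 0.37043094 0.24532522] 0.010495058096209094 58.65790944442011
(np.float64(260.1702664566309), np.float64(215.06728581722464))
(array([0.4015, 0.3661]), np.float64(0.0696), np.float64(0.00345), 200)
```

View pics/w8c.png

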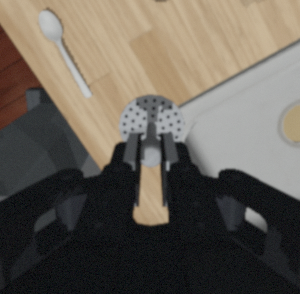

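The press hangs nearly vertical: disc at about (263,213) against a predicted (260,215).

servo_tool:
  steps:
    - [[10,-30,15],[0,0,0],4]
    - [[22,-45,0],[0,0,0],4]
    - [[25,-50,0],[0,0,0],4]
    - [[25,-50,0],[0,0,0],4]
    - [[25,-50,0],[0,0,0],4]
    - [[25,-50,0],[0,0,0],4]
    - [[25,-50,0],[0,0,0],4]
    - [[25,-50,0],[0,0,0],4]
    - [[25,-45,0],[0,0,0],4]
    - [[20,-35,0],[0,0,0],4]
    - [[15,-20,-10],[0,0,0],4]
    - [[0,-2,-20],[0,0,0],4]

```text
t: 25.3
eef_pos: [0.6236, -0.1091, 0.2222]
eef_rot: [-3.14, -0.001, 1.57]
force: [-0.9, 1.0, -0.7]
width: 0.0103
grip_force: 58.7
```

servo_tool:
  steps:
    - [[0,0,0],[0,0,0],4]
    - [[0,0,0],[0,0,0],4]
    - [[0,0,0],[0,0,0],4]

```text
t: 25.68
eef_pos: [0.6239, -0.1073, 0.2254]
eef_rot: [3.14, 0.0, 1.572]
force: [-0.3, 0.6, -0.2]
width: 0.0105
grip_force: 58.7
```

```bash
python3 - <<'E'
from h import *
s=sense();print(s['eef_pos'],s['eef_rot'],s['width'])
ci=camera_info('wrist');im=save('wrist','w9.png');np.save('w9.npy',ci)
z=s['eef_pos'][2]-.0398
p=proj(ci,[*s['eef_pos'][:2],z+.002]);print(p,proj(ci,[.6251,-.1074,.1475]))
print(edgecirc(ci,im,p,z+.002,.046,tol=.2))
cv2.imwrite('pics/w9c.png',cv2.resize(im[120:320,130:390,::-1],None,fx=3,fy=3))
E
```

```text
[ 0.62389893 -0.10731602  0.22535013] [3.14041619e+00 3.82865456e-04 1.57237628e+00] 0.01052792390609716
(np.float64(260.630325983043), np.float64(215.75804483253216)) (np.float64(261.9740505127827), np.float64(199.45850767093805))
(array([ 0.6244, -0.1073]), np.float64(0.0453), np.float64(0.00026), 35)
```

View pics/w9c.png

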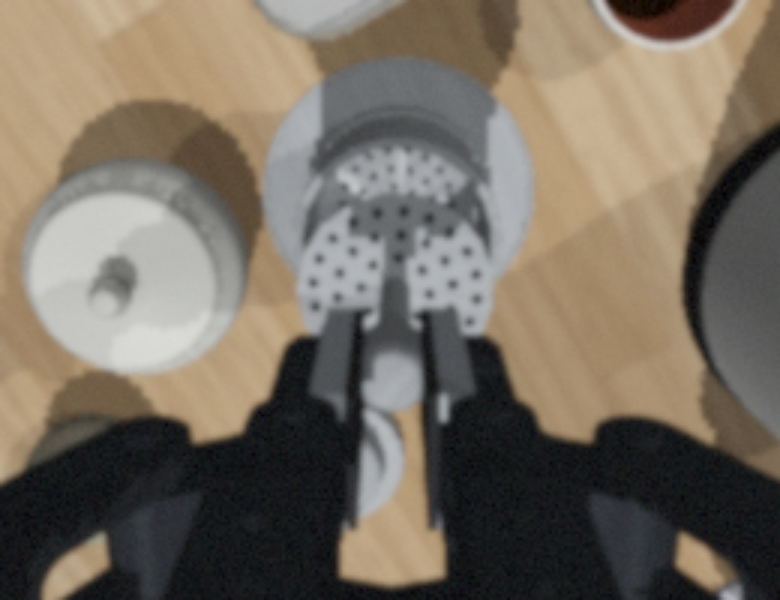

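servo_tool:
  steps:
    - [[0.9,0,-15],[0,0,0],4]
    - [[0,0,-10],[0,0,0],4]
    - [[0,0,-6],[0,0,0],4]
    - [[0,0,0],[0,0,0],4]
    - [[0,0,-5],[0,0,0],4]
    - [[0,0,-5],[0,0,0],4]
    - [[0,0,0],[0,0,0],4]

```text
t: 26.6
eef_pos: [0.6244, -0.1079, 0.1829]
eef_rot: [-3.141, -0.0, 1.571]
force: [0.4, -0.6, -0.3]
width: 0.0104
grip_force: 58.7
```

servo_tool:
  steps:
    - [[0.4,0.3,-8],[0,0,0],4]
    - [[0,0,-8],[0,0,0],4]
    - [[0,0,-8],[0,0,0],4]
    - [[0,0,-6],[0,0,0],4]
    - [[0,0,-4],[0,0,0],4]
    - [[0,0,0],[0,0,0],4]
    - [[0,0,0],[0,0,0],4]

```text
t: 27.48
eef_pos: [0.6253, -0.1078, 0.1498]
eef_rot: [3.141, 0.0, 1.571]
force: [0.3, -0.4, -0.4]
width: 0.0104
grip_force: 58.7
```

servo_tool:
  steps:
    - [[0,0,-2],[0,0,0],4]
    - [[0,0,-1.5],[0,0,0],4]
    - [[0,0,-0.7],[0,0,0],4]
    - [[0,0,0],[0,0,0],4]
    - [[0,0,0],[0,0,0],4]

```text
t: 28.1
eef_pos: [0.6251, -0.1077, 0.1453]
eef_rot: [3.142, 0.0, 1.571]
force: [0.6, 0.6, -0.3]
width: 0.0102
grip_force: 58.7
```

servo_tool:
  steps:
    - [[0,0,-0.5],[0,0,0],4]
    - [[0,0,0],[0,0,0],12]
    - [[0,0,0],[0,0,0],18]
    - [[0,0,0],[0,0,0],18]
    - [[0,0,0],[0,0,0],18]
    - [[0,0,4],[0,0,0],18]
    - [[0,0,10],[0,0,0],18]
    - [[0,0,20],[0,0,0],20]
    - [[0,0,40],[0,0,0],40]
    - [[0,-30,20],[0,0,0],50]
    - [[0,-40,0],[0,0,0],50]
    - [[0,0,0],[0,0,0],50]

```text
t: 29.6
eef_pos: [0.6254, -0.1802, 0.241]
eef_rot: [3.139, 0.002, 1.568]
force: [0.1, -0.2, 0.3]
width: 0.05
grip_force: 0.0
```

servo_tool:
  steps:
    - [[0,0,0],[0,0,0],50]
    - [[0,0,0],[0,0,0],50]

```text
t: 29.85
eef_pos: [0.6251, -0.1768, 0.239]
eef_rot: [3.142, -0.0, 1.572]
force: [-0.9, 0.5, 0.1]
width: 0.0502
grip_force: 0.0
```

```bash
python3 - <<'E'
from h import *
s=sense();print(s['eef_pos'],s['width'])
ci=camera_info('wrist');im=save('wrist','w10.png');np.save('w10.npy',ci)
for z,d in ((.1475,.058),(.1475,.053),(.0925,.093)):
  p=proj(ci,[.6252,-.1074,z]); print(p,edgecirc(ci,im,p,z,d,tol=.15))
print('knob expected',proj(ci,[.6252,-.1074,.155]))
x,y=map(int,p); cv2.imwrite('pics/w10c.png',cv2.resize(im[y-60:y+60,x-60:x+60,::-1],None,fx=4,fy=4,interpolation=cv2.INTER_NEAREST)); print(x-60,y-60)
p=proj(ci,[.5954,-.2639,.004]);print('lid',p,[circ(ci,blob(im,p,q,vmin=70,r=32),.004) for q in (35,45)])
E
```

```text
[ 0.62512646 -0.17680907  0.23901615] 0.05015727664489456
(np.float64(260.7545053153086), np.float64(113.66303523986942)) (array([ 0.6236, -0.1075]), np.float64(0.0545), np.float64(0.00023), 47)
(np.float64(260.7545053153086), np.float64(113.66303523986942)) (array([ 0.6237, -0.1074]), np.float64(0.0546), np.float64(0.00029), 47)
(np.float64(260.69170444270725), np.float64(114.59236588100302)) (array([ 0.625 , -0.1107]), np.float64(0.0988), np.float64(0.00054), 19)
knob expected (np.float64(260.7654423944445), np.float64(113.50118776316278))
200 54
lid (np.float64(240.35956335615253), np.float64(225.65922010142356)) [(array([ 0.5954, -0.2639]), np.float64(0.0692), np.float64(0.0003), 91), (array([ 0.5953, -0.2639]), np.float64(0.0695), np.float64(0.00026), 94)]
```

View pics/w10c.png

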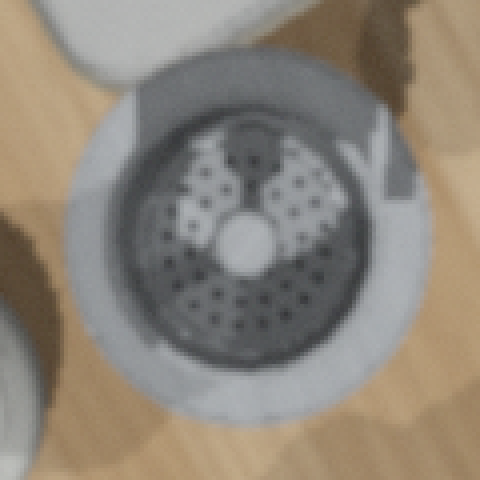

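```bash
python3 - <<'E'
from h import *
c=camera_info('top')
for px in [(530,495),(515,500),(800,350),(470,450),(640,380),(730,300)]:
  print(px,[onplane(c,px[0]*.64,px[1]*.64,z)[:2].round(2).tolist() for z in (0,.4,.9)])
print(sense()['joint_positions'])
E
```

```text
(530, 495) [[0.18, -0.17], [0.24, -0.1], [0.3, -0.02]]
(515, 500) [[0.17, -0.14], [0.23, -0.08], [0.3, -0.01]]
(800, 350) [[0.48, -0.72], [0.45, -0.5], [0.41, -0.23]]
(470, 450) [[0.27, -0.06], [0.3, -0.02], [0.33, 0.03]]
(640, 380) [[0.41, -0.4], [0.4, -0.27], [0.39, -0.1]]
(730, 300) [[0.58, -0.59], [0.52, -0.4], [0.45, -0.18]]
[-4.49815273e-01  2.38210375e-01  1.55185965e+00  1.30981844e-04
  1.35168497e+00 -4.51561953e-01]
```

```bash
python3 - <<'E'
from h import *
a,b=camera_info('top'),camera_info('scene')
def tri(t,s):
  o1,d1=ray(a,t[0]*.64,t[1]*.64);o2,d2=ray(b,s[0]*.64,s[1]*.64)
  M=np.c_[d1,-d2];k=np.linalg.lstsq(M,o2-o1,rcond=None)[0];p,q=o1+k[0]*d1,o2+k[1]*d2
  print(t,s,((p+q)/2).round(3),np.linalg.norm(p-q).round(3))
tri((530,495),(640,280));tri((530,495),(640,265)); tri((515,500),(618,335)); tri((482,470),(618,335))
tri((515,502),(742,167)); tri((730,300),(590,95)); tri((466,455),(590,345))
E
```

```text
(530, 495) (640, 280) [ 0.225 -0.15   0.1  ] 0.056
(530, 495) (640, 265) [ 0.234 -0.141  0.146] 0.063
(515, 500) (618, 335) [ 0.198 -0.146 -0.066] 0.066
(482, 470) (618, 335) [ 0.232 -0.077  0.025] 0.003
(515, 502) (742, 167) [ 0.231 -0.078  0.428] 0.001
(730, 300) (590, 95) [ 0.573 -0.589 -0.003] 0.011
(466, 455) (590, 345) [ 0.259 -0.049 -0.004] 0.002
```

```bash
python3 - <<'E'
from h import *
a,b=camera_info('top'),camera_info('scene')
def tri(t,s):
  o1,d1=ray(a,t[0]*.64,t[1]*.64);o2,d2=ray(b,s[0]*.64,s[1]*.64)
  M=np.c_[d1,-d2];k=np.linalg.lstsq(M,o2-o1,rcond=None)[0];p,q=o1+k[0]*d1,o2+k[1]*d2
  print(t,s,((p+q)/2).round(3),np.linalg.norm(p-q).round(3))
for s in ((775,60),(785,65),(800,75),(768,10)): tri((530,495),s)
# where do points of the top white edge at height H project in scene (zoomed)?
for H in (.45,.5,.55,.6,.7,.8):
  print(H,[ (onplane(a,u*.64,v*.64,H)[:2].round(3).tolist(), (np.array(proj(b,onplane(a,u*.64,v*.64,H)))/.64).round(0).tolist()) for u,v in ((530,495),(665,422),(800,350))])
E
```

```text
(530, 495) (775, 60) [ 0.259 -0.079  0.544] 0.007
(530, 495) (785, 65) [ 0.254 -0.08   0.542] 0.002
(530, 495) (800, 75) [ 0.246 -0.081  0.536] 0.016
(530, 495) (768, 10) [ 0.275 -0.069  0.589] 0.028
0.45 [([0.243, -0.096], [749.0, 137.0]), ([0.344, -0.283], [729.0, 11.0]), ([0.446, -0.475], [716.0, -85.0])]
0.5 [([0.249, -0.087], [766.0, 100.0]), ([0.345, -0.265], [744.0, -24.0]), ([0.442, -0.447], [728.0, -117.0])]
0.55 [([0.256, -0.078], [786.0, 57.0]), ([0.347, -0.247], [760.0, -64.0]), ([0.439, -0.42], [742.0, -154.0])]
0.6 [([0.262, -0.069], [811.0, 5.0]), ([0.348, -0.229], [780.0, -112.0]), ([0.435, -0.392], [758.0, -197.0])]
0.7 [([0.275, -0.052], [878.0, -139.0]), ([0.351, -0.193], [833.0, -240.0]), ([0.428, -0.338], [801.0, -312.0])]
0.8 [([0.288, -0.034], [991.0, -378.0]), ([0.354, -0.157], [917.0, -445.0]), ([0.421, -0.283], [868.0, -491.0])]
```

servo_tool:
  steps:
    - [[0,-33,0],[0,0,0],50]
    - [[0,0,-40],[0,0,0],50]
    - [[0,0,-40],[0,0,0],50]
    - [[0,0,0],[0,0,0],50]
    - [[0,0,0],[0,0,0],50]
    - [[0,0,0],[0,0,0],50]

```text
t: 30.65
eef_pos: [0.6265, -0.2112, 0.1615]
eef_rot: [3.138, 0.002, 1.572]
force: [0.0, -0.3, 0.8]
width: 0.0498
grip_force: 0.0
```

```bash
python3 - <<'E'
from h import *
s=sense();print(s['eef_pos'],s['joint_positions'],s['force'])
E
```

```text
[ 0.62645893 -0.21115339  0.16154194] [-4.96262030e-01  3.33291591e-01  1.58210234e+00  6.92632191e-06
  1.22191111e+00 -4.97248345e-01] [ 0.02423812 -0.29417941  0.7646094 ]
```

servo_tool:
  steps:
    - [[0,0,50],[0,0,0],50]
    - [[0,0,50],[0,0,0],50]
    - [[-40,0,40],[0,0,0],50]
    - [[-50,0,0],[0,0,0],50]
    - [[0,0,0],[0,0,0],50]
    - [[0,0,0],[0,0,0],50]

```text
t: 31.4
eef_pos: [0.5357, -0.211, 0.3003]
eef_rot: [3.139, 0.001, 1.571]
force: [-0.6, -0.5, 0.2]
width: 0.0501
grip_force: 0.0
```

```bash
python3 - <<'E'
from h import *
from scipy.optimize import least_squares
s=sense();print(s['eef_pos'].tolist(),s['joint_positions'],s['force'])
E
```

```text
[0.5356943919441899, -0.2109563828661529, 0.3003439095401766] [-5.72078138e-01  1.97312685e-02  1.67980158e+00  1.86714902e-04
  1.43918549e+00 -5.72599571e-01] [-0.62638896 -0.49527813  0.24353009]
```

```bash
python3 - <<'E'
import numpy as np
from scipy.optimize import least_squares
D=[((.24373587,.60202198,.23026538),(1.01185,.24576,1.558915)),((.62513,-.17681,.23902),(-.449815,.238210,1.551860)),((.62646,-.21115,.16154),(-.496262,.333292,1.582102)),((.535694,-.210956,.300344),(-.572078,.0197313,1.6798016))]
A=[];b=[]
for (x,y,z),(q1,q2,q3) in D:
    r=x*np.cos(q1)+y*np.sin(q1); off=-x*np.sin(q1)+y*np.cos(q1); print(r,off)
    A+= [[np.sin(q2),np.sin(q2+q3),1,0],[np.cos(q2),np.cos(q2+q3),0,1]]; b+=[r,z]
p,res,_,sv=np.linalg.lstsq(np.array(A),np.array(b),rcond=None); print('L1,L2,a,zc',p,res,sv)
L1,L2,a,zc=p
def ik(x,y,z):
    R=np.sqrt(x*x+y*y-.1126**2); f=lambda q:[L1*np.sin(q[0])+L2*np.sin(q[0]+q[1])+a-R,L1*np.cos(q[0])+L2*np.cos(q[0]+q[1])+zc-z]
    q=least_squares(f,[.3,1.6]).x
    return q,('elbow r,rel z',L1*np.sin(q[0]),L1*np.cos(q[0]),'wrist r,rel z',L1*np.sin(q[0])+L2*np.sin(sum(q)),L1*np.cos(q[0])+L2*np.cos(sum(q)))
for z in (.24,.15,.08,.022): print(z,ik(.5954,-.2639,z))
E
```

```text
0.6396543339112344 0.11260538102751705
0.6398235920923439 0.11258358673470129
0.6514265422451384 0.1126051249213062
0.5646070579982304 0.11264708443001498
L1,L2,a,zc [ 0.378127    0.56543449 -0.00294005 -0.00519448] [6.13045664e-06] [2.84074777 2.80922559 0.16336486 0.10823863]
0.24 (array([0.24624915, 1.5411618 ]), ('elbow r,rel z', np.float64(0.09217525629956123), np.float64(0.366720265034101), 'wrist r,rel z', np.float64(0.6443959066466828), np.float64(0.2451944845342246)))
0.15 (array([0.31505096, 1.62546368]), ('elbow r,rel z', np.float64(0.11716829406350164), np.float64(0.3595158154056924), 'wrist r,rel z', np.float64(0.6443959068886553), np.float64(0.1551944844816016)))
0.08 (array([0.39211587, 1.66492703]), ('elbow r,rel z', np.float64(0.1444991722317913), np.float64(0.3494281326466118), 'wrist r,rel z', np.float64(0.644395903624113), np.float64(0.08519448615325753)))
0.022 (array([0.47049363, 1.68025059]), ('elbow r,rel z', np.float64(0.17141492752349782), np.float64(0.3370414711614656), 'wrist r,rel z', np.float64(0.64439590688871), np.float64(0.027194484481545267)))
```

```bash
python3 - <<'E'
from h import *
s=sense();print(s['effort'].round(2))
for n in ('top','scene'):
    im0=cv2.imread(f'pics/{n}0.png')[:,:,::-1].copy(); im=save(n,n+'1.png')
    def mask(i):
        h=cv2.cvtColor(i,cv2.COLOR_RGB2HSV); return ((h[...,0]>88)&(h[...,0]<118)&(h[...,1]>60)&(h[...,2]>40)).astype(np.uint8)
    for nm,i in (('0',im0),('1',im)):
        m=cv2.morphologyEx(mask(i),cv2.MORPH_OPEN,np.ones((3,3)))
        k,_,st,c=cv2.connectedComponentsWithStats(m)
        print(n,nm,[(st[j].tolist(),c[j].round().tolist()) for j in range(1,k) if st[j][4]>60])
        if n=='top': print([ (v,np.flatnonzero(m[v])[[0,-1]].tolist() if m[v].any() else None, int(m[v].sum())) for v in range(240,384,12)])
print('base proj', [proj(camera_info('top'),[0,0,z]) for z in (0,.2,.4)], [proj(camera_info('scene'),[0,0,z]) for z in (0,.2,.4)])
print('corner',proj(camera_info('top'),[.255,-.08,.545]))
E
```

```text
[-1.800e-01 -3.523e+01 -3.316e+01 -1.000e-02  3.000e-02 -0.000e+00]
top 0 [([0, 282, 117, 102, 5727], [42.0, 344.0]), ([262, 344, 57, 40, 1042], [294.0, 363.0]), ([253, 359, 8, 11, 69], [256.0, 364.0])]
[(240, None, 0), (252, None, 0), (264, None, 0), (276, None, 0), (288, [0, 25], 25), (300, [0, 31], 27), (312, [0, 58], 51), (324, [0, 54], 45), (336, [0, 64], 53), (348, [1, 299], 106), (360, [0, 311], 117), (372, [16, 316], 115)]
top 1 [([257, 144, 185, 240, 12989], [350.0, 275.0]), ([216, 330, 50, 54, 1393], [238.0, 361.0]), ([261, 345, 13, 11, 81], [267.0, 350.0]), ([167, 362, 47, 22, 576], [188.0, 376.0])]
[(240, [344, 403], 56), (252, [335, 389], 55), (264, [329, 383], 55), (276, [318, 378], 61), (288, [314, 372], 59), (300, [307, 366], 60), (312, [297, 360], 64), (324, [293, 353], 61), (336, [202, 347], 85), (348, [220, 341], 95), (360, [225, 334], 98), (372, [175, 328], 123)]
scene 0 [([99, 167, 28, 26, 163], [116.0, 185.0]), ([419, 207, 93, 136, 8122], [473.0, 286.0]), ([392, 338, 120, 46, 2969], [469.0, 368.0])]
scene 1 [([425, 0, 87, 45, 2106], [481.0, 15.0]), ([99, 167, 28, 26, 161], [116.0, 185.0]), ([377, 188, 135, 164, 13200], [455.0, 285.0])]
base proj [(np.float64(282.3716652227142), np.float64(378.3521364410165)), (np.float64(286.57908084487394), np.float64(398.89893882368904)), (np.float64(292.44496000776553), np.float64(427.5448038354044))] [(np.float64(462.97991919814166), np.float64(295.8210835401823)), (np.float64(513.8391992171906), np.float64(270.87008705169063)), (np.float64(599.2038764726459), np.float64(228.99112687678578))]
corner (np.float64(339.6831283685525), np.float64(316.93975941071636))
```

```bash
python3 - <<'E'
from h import *
def mask(i):
    h=cv2.cvtColor(i,cv2.COLOR_RGB2HSV); return ((h[...,0]>88)&(h[...,0]<118)&(h[...,1]>60)&(h[...,2]>40)).astype(np.uint8)
im=cv2.imread('pics/top1.png')[:,:,::-1].copy(); m=cv2.morphologyEx(mask(im),cv2.MORPH_OPEN,np.ones((3,3)))
n,l,st,_=cv2.connectedComponentsWithStats(m); m=(l==1+st[1:,4].argmax())
ci=camera_info('top'); q1=-.572; e=np.array([np.cos(q1),np.sin(q1)]); nl=np.array([-e[1],e[0]])
rows=range(150,380,10); ed=[(v,*np.flatnonzero(m[v])[[0,-1]]) for v in rows if m[v].any()]
print([tuple(map(int,t)) for t in ed])
for h in (.1,.15,.2,.25,.3,.35):
    out=[]
    for v,a,b in ed:
        if not 240<=v<=330: continue
        r=.3
        L=[]
        for u in (a,b):
            r=.3
            for _ in range(20):
                z=h+.378-.139*(r-.007); P=onplane(ci,u,v,z)[:2]; r=P@e
            L.append((P@nl,r))
        out.append((L[0][0],L[1][0],L[0][1]))
    o=np.array(out); print(h,'left',o[[0,-1],0].round(3),'right',o[[0,-1],1].round(3),'r',o[[0,-1],2].round(2),'width',(o[:,0]-o[:,1]).mean().round(3))
E
```

```text
[(150, 389, 402), (160, 381, 418), (170, 377, 433), (180, 371, 440), (190, 364, 436), (200, 358, 428), (210, 353, 422), (220, 358, 416), (230, 352, 411), (240, 344, 403), (250, 336, 390), (260, 329, 385), (270, 323, 381), (280, 320, 376), (290, 315, 371), (300, 307, 366), (310, 299, 361), (320, 294, 355), (330, 288, 350), (340, 281, 345), (350, 276, 339), (360, 272, 334), (370, 263, 329)]
0.1 left [0.125 0.128] right [0.013 0.016] r [0.4  0.17] width 0.108
0.15 left [0.132 0.135] right [0.025 0.029] r [0.4  0.18] width 0.103
0.2 left [0.14  0.142] right [0.038 0.041] r [0.39 0.18] width 0.097
0.25 left [0.147 0.149] right [0.051 0.054] r [0.38 0.19] width 0.092
0.3 left [0.154 0.156] right [0.063 0.066] r [0.38 0.19] width 0.087
0.35 left [0.161 0.163] right [0.076 0.078] r [0.37 0.2 ] width 0.082
```

servo_tool:
  steps:
    - [[30,-20,0],[-5,0,0],50]
    - [[29.7,-34,-20],[-5,0,0],50]
    - [[0,0,-40],[0,0,0],50]
    - [[0,0,-40],[0,0,0],50]
    - [[0,0,0],[0,0,0],50]
    - [[0,0,0],[0,0,0],50]

```text
t: 32.25
eef_pos: [0.5961, -0.2652, 0.2006]
eef_rot: [3.14, 0.176, 1.571]
force: [-0.2, 0.3, 0.8]
width: 0.0504
grip_force: 0.0
```

```bash
python3 - <<'E'
from h import *
s=sense();print(s['eef_pos'],s['eef_rot'],s['joint_positions'],s['effort'].round(2))
ci=camera_info('wrist');im=save('wrist','w11.png');np.save('w11.npy',ci)
p=proj(ci,[.5954,-.2639,.004]);print(p,[circ(ci,blob(im,p,q,vmin=70,r=65),.004) for q in (30,45)])
print('wrist cam',ci['world_from_camera'][:3,3])
# forearm vs fridge corner in top view
t=save('top','top2.png');h=cv2.cvtColor(t,cv2.COLOR_RGB2HSV);m=((h[...,0]>88)&(h[...,0]<118)&(h[...,1]>60)&(h[...,2]>40)).astype(np.uint8)
m=cv2.morphologyEx(m,cv2.MORPH_OPEN,np.ones((3,3)));n,l,st,_=cv2.connectedComponentsWithStats(m); m=(l==1+st[1:,4].argmax())
print([(v,*np.flatnonzero(m[v])[[0,-1]].tolist()) for v in range(260,360,10)])
E
```

```text
[ 0.59605965 -0.26520092  0.2005766 ] [3.13957274 0.17589243 1.5713894 ] [-0.53317226  0.24225887  1.62634713 -0.16215267  1.18567467 -0.47948589] [ 2.000e-02 -4.017e+01 -3.041e+01 -3.400e-01 -1.600e-01 -0.000e+00]
(np.float64(259.73036769364074), np.float64(144.0037154374738)) [(array([ 0.5957, -0.2637]), np.float64(0.0683), np.float64(0.00022), 132), (array([ 0.5957, -0.264 ]), np.float64(0.0692), np.float64(0.00026), 132)]
wrist cam [ 0.59562596 -0.17570128  0.3294731 ]
[(260, 322, 372), (270, 313, 367), (280, 309, 363), (290, 306, 359), (300, 297, 354), (310, 291, 350), (320, 291, 346), (330, 285, 342), (340, 280, 338), (350, 260, 332)]
```

servo_tool:
  steps:
    - [[-0.4,-0.5,0],[-4,0,0],50]
    - [[0,0,-20],[0,0,0],50]
    - [[0,0,-20],[0,0,0],50]
    - [[0,0,-20],[0,0,0],50]
    - [[0,0,-20],[0,0,0],50]
    - [[0,0,0],[0,0,0],50]
    - [[0,0,0],[0,0,0],50]

```text
t: 33.22
eef_pos: [0.5947, -0.2655, 0.1192]
eef_rot: [3.141, 0.245, 1.571]
force: [0.0, -0.4, -0.0]
width: 0.0498
grip_force: 0.0
```

```bash
python3 - <<'E'
from h import *
s=sense();print(s['eef_pos'],s['eef_rot'],s['joint_positions'].round(3),s['effort'].round(2),s['force'].round(1))
E
```

```text
[ 0.59474595 -0.26550675  0.11916389] [3.14109412 0.24473045 1.57120872] [-0.51   0.325  1.693 -0.251  1.016 -0.39 ] [-2.000e-02 -4.217e+01 -2.883e+01 -4.600e-01 -2.000e-01  0.000e+00] [ 0.  -0.4 -0. ]
```

servo_tool:
  steps:
    - [[0.7,0,-12],[0,0,0],50]
    - [[0,0,-12],[0,0,0],50]
    - [[0,0,-12],[0,0,0],50]
    - [[0,0,-12],[0,0,0],45]
    - [[0,0,-12],[0,0,0],40]
    - [[0,0,-12],[0,0,0],40]
    - [[0,0,-8],[0,0,0],40]
    - [[0,0,-4],[0,0,0],40]
    - [[0,0,0],[0,0,0],40]
    - [[0,0,0],[0,0,0],40]

```text
t: 34.48
eef_pos: [0.5955, -0.2654, 0.0354]
eef_rot: [3.141, 0.245, 1.571]
force: [0.2, -0.5, -0.6]
width: 0.04
grip_force: 0.0
```

```bash
python3 - <<'E'
from h import *
s=sense();print(s['eef_pos'],s['joint_positions'].round(3),s['effort'].round(2),s['force'].round(1))
E
```

```text
[ 0.59546656 -0.26544836  0.03535879] [-0.51   0.448  1.709 -0.277  0.881 -0.344] [ -0.   -44.9  -26.61  -0.44  -0.2    0.  ] [ 0.2 -0.5 -0.6]
```

No contact (joint 1 torque is zero). Going down the last bit and gripping.

servo_tool:
  steps:
    - [[0,0,-6],[0,0,0],35]
    - [[0,0,-5.5],[0,0,0],30]
    - [[0,0,0],[0,0,0],25]
    - [[0,0,0],[0,0,0],20]
    - [[0,0,0],[0,0,0],14]
    - [[0,0,0],[0,0,0],8]
    - [[0,0,0],[0,0,0],5]
    - [[0,0,0],[0,0,0],5]

```text
t: 35.48
eef_pos: [0.5953, -0.2653, 0.0236]
eef_rot: [3.141, 0.245, 1.571]
force: [0.2, 0.7, 2.6]
width: 0.012
grip_force: 58.7
```

servo_tool:
  steps:
    - [[0,0,10],[0,0,0],5]
    - [[0,0,25],[0,0,0],5]
    - [[0,0,45],[0,0,0],5]
    - [[0,0,60],[0,0,0],5]
    - [[0,0,60],[0,0,0],5]
    - [[5,20,20],[0,0,0],5]
    - [[10,40,0],[0,0,0],5]
    - [[10,45,0],[0,0,0],5]
    - [[4,36,0],[0,0,0],5]
    - [[0,15.6,-20],[0,0,0],5]
    - [[0,0,0],[0,0,0],5]
    - [[0,0,0],[0,0,0],5]

```text
t: 36.98
eef_pos: [0.6237, -0.1097, 0.2228]
eef_rot: [-3.14, 0.245, 1.571]
force: [-0.3, -0.4, -0.7]
width: 0.0121
grip_force: 58.7
```

```bash
python3 - <<'E'
from h import *
s=sense();print(s['eef_pos'],s['eef_rot'],s['width'],s['grip_force'])
ci=camera_info('wrist');im=save('wrist','w12.png');np.save('w12.npy',ci)
e=s['eef_pos']; z=e[2]-.0236
p=proj(ci,[e[0]+.0003,e[1]+.0014,z+.004]);print(p)
for q in (.1,.15,.2): print(edgecirc(ci,im,p,z+.004,.069,tol=q), edgecirc(ci,im,p,z+.001,.069,tol=q))
for n in ('top','scene'):
  t=save(n,n+'3.png')
E
```

```text
[ 0.62370606 -0.10973491  0.22280297] [-3.14041299  0.24457777  1.570534  ] 0.012124544422521106 58.662790212838445
(np.float64(261.29017759787405), np.float64(217.06741043489387))
(array([ 0.6238, -0.1073]), np.float64(0.0681), np.float64(0.00067), 38) (array([ 0.6237, -0.1092]), np.float64(0.0692), np.float64(0.00085), 45)
(array([ 0.6241, -0.107 ]), np.float64(0.0684), np.float64(0.00058), 34) (array([ 0.6237, -0.1094]), np.float64(0.0695), np.float64(0.00092), 48)
(array([ 0.6235, -0.1075]), np.float64(0.0677), np.float64(0.00086), 46) (array([ 0.6236, -0.1091]), np.float64(0.0691), np.float64(0.00099), 44)
```

servo_tool:
  steps:
    - [[0.6,1,-15],[0,0,0],5]
    - [[0,0,-15],[0,0,0],5]
    - [[0,0,-10],[0,0,0],5]
    - [[0,0,-7],[0,0,0],5]
    - [[0,0,0],[0,0,0],5]
    - [[0,0,0],[0,0,0],5]

```text
t: 37.88
eef_pos: [0.6251, -0.1076, 0.1768]
eef_rot: [3.141, 0.245, 1.571]
force: [0.2, 0.2, -0.8]
width: 0.0121
grip_force: 58.7
```

servo_tool:
  steps:
    - [[-0.6,-0.9,-2],[0,0,0],5]
    - [[0,0,-2],[0,0,0],5]
    - [[0,0,-2],[0,0,0],5]
    - [[0,0,-2],[0,0,0],5]
    - [[0,0,0],[0,0,0],5]

```text
t: 38.5
eef_pos: [0.624, -0.1085, 0.1681]
eef_rot: [-3.141, 0.244, 1.571]
force: [0.2, 0.2, -0.3]
width: 0.0118
grip_force: 58.7
```

No contact; the skirt has gone over the rim.

servo_tool:
  steps:
    - [[0,0,-1.5],[0,0,0],5]
    - [[0,0,-1],[0,0,0],5]
    - [[0,0,-0.7],[0,0,0],5]
    - [[0,0,0],[0,0,0],5]

```text
t: 39.0
eef_pos: [0.625, -0.1089, 0.1672]
eef_rot: [3.139, 0.246, 1.571]
force: [-1.3, 0.9, 7.4]
width: 0.012
grip_force: 59.5
```

servo_tool:
  steps:
    - [[0,0,1],[0,0,0],5]
    - [[0,0,0],[0,0,0],14]
    - [[0,0,0],[0,0,0],22]
    - [[0,0,0],[0,0,0],35]
    - [[0,0,0],[0,0,0],40]
    - [[0,0,8],[0,0,0],40]
    - [[0,0,30],[0,0,0],40]
    - [[0,0,40],[4,0,0],40]
    - [[0,-20,20],[5,0,0],40]
    - [[0,-40,0],[5,0,0],40]
    - [[0,-10,0],[0,0,0],40]
    - [[0,0,0],[0,0,0],40]

```text
t: 40.5
eef_pos: [0.6239, -0.1789, 0.264]
eef_rot: [-3.141, -0.0, 1.57]
force: [0.3, 0.5, -0.4]
width: 0.04
grip_force: 0.0
```

```bash
python3 - <<'E'
from h import *
s=sense();print(s['eef_pos'],s['eef_rot'],s['force'])
ci=camera_info('wrist');im=save('wrist','w13.png');np.save('w13.npy',ci)
for z,d in ((.1452,.069),(.1472,.069)):
  p=proj(ci,[.6247,-.1073,z]); print(p,[edgecirc(ci,im,p,z,d,tol=t) for t in (.1,.15)])
print('plate',circ(ci,blob(im,p,45,vmin=80,r=62),.0925))
# lid knob: bright/dark circle near predicted top
kp=proj(ci,[.6247,-.1073,.1412+.034]);print('knob pred',kp)
g=cv2.cvtColor(im,cv2.COLOR_RGB2GRAY)
x,y=map(int,kp)
c=cv2.HoughCircles(cv2.GaussianBlur(cv2.resize(g[y-40:y+40,x-40:x+40],None,fx=3,fy=3),(5,5),0),cv2.HOUGH_GRADIENT,1,20,param1=60,param2=14,minRadius=24,maxRadius=55)
print(None if c is None else (c[0]/3+[x-40,y-40,0]).round(1)[:4])
for n in ('top','scene'):
  t=save(n,n+'4.png');k=camera_info(n);p=proj(k,[.6247,-.1073,.1452]);print(n,p,edgecirc(k,t,p,.1452,.069,tol=.2))
E
```

```text
[ 0.62390112 -0.1788857   0.26398428] [-3.14122600e+00 -1.43975640e-05  1.57030102e+00] [ 0.34217913  0.53061166 -0.4341936 ]
(np.float64(261.40356450292444), np.float64(111.66423264170557)) [(array([ 0.6242, -0.1051]), np.float64(0.0687), np.float64(0.00049), 30), (array([ 0.6242, -0.1057]), np.float64(0.0688), np.float64(0.00059), 42)]
(np.float64(261.41027358990874), np.float64(111.61124766665634)) [(array([ 0.6242, -0.1052]), np.float64(0.0677), np.float64(0.00056), 37), (array([ 0.6241, -0.1057]), np.float64(0.0683), np.float64(0.00051), 35)]
plate (array([ 0.6228, -0.0983]), np.float64(0.1053), np.float64(0.00308), 204)
knob pred (np.float64(261.5164690220338), np.float64(110.77256986524291))
[[275.2  91.8  16.2]
 [268.5  93.5  14.4]
 [261.8 111.5   8.5]]
top (np.float64(323.0490333767219), np.float64(167.37562496900296)) (array([ 0.6262, -0.1109]), np.float64(0.0631), np.float64(0.00265), 54)
scene (np.float64(284.04363931469544), np.float64(105.21224838841019)) (array([ 0.6259, -0.1037]), np.float64(0.0635), np.float64(0.00025), 12)
```

servo_tool:
  steps:
    - [[0,0,0],[0,0,0],20]
    - [[0,0,0],[0,0,0],5]
    - [[0.5,35,0],[0,0,0],0]
    - [[0,36.2,-20],[0,0,0],0]
    - [[0,0,-30],[0,0,0],0]
    - [[0,0,-20],[0,0,0],0]
    - [[0,0,-6],[0,0,0],0]
    - [[0,0,0],[0,0,0],0]
    - [[0,0,0],[0,0,0],0]

```text
t: 41.78
eef_pos: [0.6253, -0.1079, 0.1895]
eef_rot: [3.14, 0.001, 1.571]
force: [0.3, -0.5, 0.9]
width: -0.0001
grip_force: 0.0
```

servo_tool:
  steps:
    - [[0,0,-3],[0,0,0],0]
    - [[0,0,-2],[0,0,0],0]
    - [[0,0,-1.5],[0,0,0],0]
    - [[0,0,0],[0,0,0],0]
    - [[0,0,0],[0,0,0],0]

```text
t: 42.4
eef_pos: [0.6247, -0.1073, 0.1818]
eef_rot: [3.141, 0.0, 1.571]
force: [-0.1, -0.5, 1.0]
width: 0.0002
grip_force: 0.8
```

servo_tool:
  steps:
    - [[0,0,-1],[0,0,0],0]
    - [[0,0,0],[0,0,0],0]
    - [[0,0,0],[0,0,0],0]

```text
t: 42.78
eef_pos: [0.6251, -0.1074, 0.1817]
eef_rot: [3.14, 0.0, 1.571]
force: [-0.5, 0.1, 5.1]
width: -0.0003
grip_force: 2.5
```

servo_tool:
  steps:
    - [[0,0,-1],[0,0,0],0]
    - [[0,0,0],[0,0,0],0]
    - [[0,0,0],[0,0,0],0]

```text
t: 43.15
eef_pos: [0.6256, -0.1075, 0.1817]
eef_rot: [3.139, 0.001, 1.571]
force: [-1.5, 1.6, 8.4]
width: 0.0
grip_force: 3.9
```

servo_tool:
  steps:
    - [[0,0,-1],[0,0,0],0]
    - [[0,0,0],[0,0,0],0]
    - [[0,0,0],[0,0,0],0]

```text
t: 43.52
eef_pos: [0.6261, -0.1076, 0.1816]
eef_rot: [3.137, 0.001, 1.572]
force: [-1.9, 1.4, 11.4]
width: 0.0001
grip_force: 5.3
```

servo_tool:
  steps:
    - [[0,0,10],[0,0,0],0]
    - [[0,16,4],[0,0,0],0]
    - [[0,16,0],[0,0,0],0]
    - [[0,0,-14],[0,0,0],0]
    - [[0,0,-8],[0,0,0],0]
    - [[0,0,0],[0,0,0],0]
    - [[0,0,0],[0,0,0],0]

```text
t: 44.4
eef_pos: [0.6246, -0.0757, 0.1705]
eef_rot: [-3.141, 0.0, 1.571]
force: [-0.3, -0.1, 0.8]
width: 0.0
grip_force: 0.0
```

servo_tool:
  steps:
    - [[0,0,-3],[0,0,0],0]
    - [[0,0,0],[0,0,0],0]
    - [[0,0,0],[0,0,0],0]

```text
t: 44.78
eef_pos: [0.6246, -0.0754, 0.1677]
eef_rot: [3.141, 0.0, 1.571]
force: [0.1, -0.1, -0.2]
width: 0.0002
grip_force: 0.0
```

servo_tool:
  steps:
    - [[0,0,-3],[0,0,0],0]
    - [[0,0,0],[0,0,0],0]
    - [[0,0,0],[0,0,0],0]

```text
t: 45.15
eef_pos: [0.6246, -0.0753, 0.1645]
eef_rot: [-3.141, -0.0, 1.571]
force: [-0.4, 0.5, -0.0]
width: -0.0001
grip_force: 0.0
```

servo_tool:
  steps:
    - [[0,0,-3],[0,0,0],0]
    - [[0,0,0],[0,0,0],0]
    - [[0,0,0],[0,0,0],0]

```text
t: 45.52
eef_pos: [0.6246, -0.0753, 0.1615]
eef_rot: [-3.142, -0.0, 1.571]
force: [-0.5, -0.0, 1.8]
width: 0.0001
grip_force: 0.0
```

servo_tool:
  steps:
    - [[0,0,-2],[0,0,0],0]
    - [[0,0,0],[0,0,0],0]
    - [[0,0,0],[0,0,0],0]

```text
t: 45.9
eef_pos: [0.6251, -0.0753, 0.1604]
eef_rot: [3.14, 0.0, 1.571]
force: [-1.0, 0.1, 4.8]
width: 0.0001
grip_force: 2.0
```

servo_tool:
  steps:
    - [[0,0,-1.5],[0,0,0],0]
    - [[0,0,0],[0,0,0],0]
    - [[0,0,0],[0,0,0],0]

```text
t: 46.28
eef_pos: [0.6257, -0.0753, 0.1601]
eef_rot: [3.139, 0.0, 1.571]
force: [-1.6, 1.8, 10.3]
width: -0.0001
grip_force: 4.0
```

servo_tool:
  steps:
    - [[0,0,15],[0,0,0],0]
    - [[0,-10,15],[0,0,0],0]
    - [[0,-30,0],[0,0,0],0]
    - [[0,-24,0],[0,0,0],0]
    - [[0,0,-15],[0,0,0],0]
    - [[0,0,-9],[0,0,0],0]
    - [[0,0,0],[0,0,0],0]
    - [[0,0,0],[0,0,0],0]

```text
t: 47.28
eef_pos: [0.6246, -0.1386, 0.1639]
eef_rot: [-3.141, -0.0, 1.572]
force: [0.8, 0.6, -0.1]
width: -0.0
grip_force: 0.0
```

servo_tool:
  steps:
    - [[0,0,-3],[0,0,0],0]
    - [[0,0,0],[0,0,0],0]
    - [[0,0,0],[0,0,0],0]

```text
t: 47.65
eef_pos: [0.6246, -0.1392, 0.1612]
eef_rot: [3.142, -0.0, 1.571]
force: [0.7, -0.4, 0.2]
width: 0.0004
grip_force: 0.0
```

servo_tool:
  steps:
    - [[0,0,-2],[0,0,0],0]
    - [[0,0,0],[0,0,0],0]
    - [[0,0,0],[0,0,0],0]

```text
t: 48.02
eef_pos: [0.625, -0.1396, 0.1598]
eef_rot: [3.141, 0.001, 1.571]
force: [-0.6, -1.6, 4.4]
width: -0.0
grip_force: 2.0
```

servo_tool:
  steps:
    - [[0,0,15],[0,0,0],0]
    - [[0,0,18],[0,0,0],0]
    - [[32,32,0],[0,0,0],0]
    - [[0,0,-15],[0,0,0],0]
    - [[0,0,-11],[0,0,0],0]
    - [[0,0,0],[0,0,0],0]
    - [[0,0,0],[0,0,0],0]

```text
t: 48.9
eef_pos: [0.6563, -0.1079, 0.1662]
eef_rot: [-3.141, -0.0, 1.571]
force: [-0.3, -0.6, 0.5]
width: 0.0
grip_force: 0.0
```

servo_tool:
  steps:
    - [[0,0,-2],[0,0,0],0]
    - [[0,0,0],[0,0,0],0]
    - [[0,0,0],[0,0,0],0]

```text
t: 49.28
eef_pos: [0.6566, -0.1074, 0.1643]
eef_rot: [3.141, 0.0, 1.571]
force: [-0.3, -0.1, -0.1]
width: 0.0001
grip_force: 0.0
```

servo_tool:
  steps:
    - [[0,0,-2],[0,0,0],0]
    - [[0,0,0],[0,0,0],0]
    - [[0,0,0],[0,0,0],0]

```text
t: 49.65
eef_pos: [0.6566, -0.1073, 0.162]
eef_rot: [-3.142, -0.0, 1.571]
force: [-0.3, -0.2, 0.4]
width: 0.0002
grip_force: 0.0
```

servo_tool:
  steps:
    - [[0,0,-2],[0,0,0],0]
    - [[0,0,0],[0,0,0],0]
    - [[0,0,0],[0,0,0],0]

```text
t: 50.02
eef_pos: [0.6566, -0.1073, 0.16]
eef_rot: [-3.142, -0.0, 1.571]
force: [0.7, 0.3, -0.5]
width: 0.0001
grip_force: 0.0
```

servo_tool:
  steps:
    - [[0,0,-2],[0,0,0],0]
    - [[0,0,0],[0,0,0],0]
    - [[0,0,0],[0,0,0],0]

```text
t: 50.4
eef_pos: [0.6566, -0.1073, 0.1581]
eef_rot: [-3.142, 0.0, 1.571]
force: [0.1, 0.4, 0.4]
width: 0.0
grip_force: 0.0
```

servo_tool:
  steps:
    - [[0,0,-2],[0,0,0],0]
    - [[0,0,0],[0,0,0],0]
    - [[0,0,0],[0,0,0],0]

```text
t: 50.78
eef_pos: [0.6567, -0.1074, 0.1563]
eef_rot: [3.141, 0.0, 1.571]
force: [0.2, -0.2, 1.5]
width: -0.0001
grip_force: 0.6
```

servo_tool:
  steps:
    - [[0,0,-1.5],[0,0,0],0]
    - [[0,0,0],[0,0,0],0]
    - [[0,0,0],[0,0,0],0]

```text
t: 51.15
eef_pos: [0.6573, -0.1074, 0.1559]
eef_rot: [3.14, 0.0, 1.571]
force: [0.2, 0.1, 4.9]
width: -0.0001
grip_force: 2.5
```

servo_tool:
  steps:
    - [[0,0,15],[0,0,0],0]
    - [[0,0,20],[0,0,0],0]
    - [[-32,0,0],[0,0,0],0]
    - [[-32,0,0],[0,0,0],0]
    - [[0,0,-15],[0,0,0],0]
    - [[0,0,-11],[0,0,0],0]
    - [[0,0,0],[0,0,0],0]
    - [[0,0,0],[0,0,0],0]

```text
t: 52.15
eef_pos: [0.5932, -0.1074, 0.1637]
eef_rot: [3.141, 0.0, 1.572]
force: [-0.3, -0.2, 0.2]
width: 0.0
grip_force: 0.0
```

servo_tool:
  steps:
    - [[0,0,-2],[0,0,0],0]
    - [[0,0,0],[0,0,0],0]
    - [[0,0,0],[0,0,0],0]

```text
t: 52.52
eef_pos: [0.5927, -0.1073, 0.1617]
eef_rot: [3.141, 0.0, 1.571]
force: [0.4, 0.1, 0.2]
width: 0.0
grip_force: 0.0
```

servo_tool:
  steps:
    - [[0,0,-2],[0,0,0],0]
    - [[0,0,0],[0,0,0],0]
    - [[0,0,0],[0,0,0],0]

```text
t: 52.9
eef_pos: [0.5926, -0.1073, 0.1596]
eef_rot: [-3.142, -0.0, 1.571]
force: [0.5, 0.0, -0.3]
width: 0.0003
grip_force: 0.0
```

servo_tool:
  steps:
    - [[0,0,-2],[0,0,0],0]
    - [[0,0,0],[0,0,0],0]
    - [[0,0,0],[0,0,0],0]

```text
t: 53.28
eef_pos: [0.5926, -0.1073, 0.1576]
eef_rot: [-3.142, -0.0, 1.571]
force: [-0.2, 0.3, 0.9]
width: 0.0
grip_force: 0.0
```

servo_tool:
  steps:
    - [[0,0,-2],[0,0,0],0]
    - [[0,0,0],[0,0,0],0]
    - [[0,0,0],[0,0,0],0]

```text
t: 53.65
eef_pos: [0.5929, -0.1074, 0.1562]
eef_rot: [3.141, 0.0, 1.571]
force: [-1.8, 1.0, 4.3]
width: 0.0001
grip_force: 2.3
```

```bash
python3 - <<'E'
from h import *
import cv2
def hough(im,ci,seed,z,D,R=60):
    g=cv2.cvtColor(im,cv2.COLOR_RGB2GRAY);x,y=map(int,seed);k=4
    a=cv2.GaussianBlur(cv2.resize(g[y-R:y+R,x-R:x+R],None,fx=k,fy=k,interpolation=cv2.INTER_CUBIC),(9,9),0)
    r0=abs(proj(ci,[.625+D/2,-.107,z])[0]-proj(ci,[.625-D/2,-.107,z])[0])/2
    c=cv2.HoughCircles(a,cv2.HOUGH_GRADIENT_ALT,1,4,param1=60,param2=.4,minRadius=int(k*r0*.85),maxRadius=int(k*r0*1.15))
    print(f'z{z} D{D} pred r {r0:.1f}', None if c is None else [(round(float(u/k+x-R),1),round(float(v/k+y-R),1),round(float(r/k),1),onplane(ci,u/k+x-R,v/k+y-R,z)[:2].round(4).tolist()) for u,v,r in c[0][:5]])
for w in ('w6','w10'):
    ci=np.load(w+'.npy',allow_pickle=True).item(); im=cv2.imread(f'pics/{w}.png')[:,:,::-1].copy(); print(w)
    for z,D in ((.1475,.058),(.1475,.053),(.0935,.093),(.1085,.046),(.150,.014)): hough(im,ci,proj(ci,[.6248,-.1074,z]),z,D)
ci=np.load('w13.npy',allow_pickle=True).item(); im=cv2.imread('pics/w13.png')[:,:,::-1].copy(); print('w13')
for z,D in ((.1452,.069),(.0935,.093),(.1412+.031,.015),(.1412+.0205,.03)): hough(im,ci,proj(ci,[.6248,-.1074,z]),z,D)
E
```

```text
w6
z0.1475 D0.058 pred r 35.7 [(260.2, 114.2, 32.8, [0.6248, -0.1069])]
z0.1475 D0.053 pred r 32.7 [(260.5, 115.8, 32.3, [0.625, -0.1081])]
z0.0935 D0.093 pred r 46.4 None
z0.1085 D0.046 pred r 24.2 None
z0.15 D0.014 pred r 8.7 None
w10
z0.1475 D0.058 pred r 35.3 [(261.8, 113.2, 32.2, [0.626, -0.1071])]
z0.1475 D0.053 pred r 32.3 [(261.8, 113.2, 32.1, [0.626, -0.1071])]
z0.0935 D0.093 pred r 46.0 None
z0.1085 D0.046 pred r 24.0 None
z0.15 D0.014 pred r 8.6 [(261.8, 115.0, 8.0, [0.626, -0.1085])]
w13
z0.1452 D0.069 pred r 37.7 [(258.5, 104.5, 34.8, [0.6221, -0.101])]
z0.0935 D0.093 pred r 42.4 None
z0.1722 D0.015 pred r 9.1 [(261.2, 111.0, 9.2, [0.6245, -0.1074])]
z0.16169999999999998 D0.03 pred r 17.5 [(256.2, 121.8, 18.2, [0.6202, -0.1161]), (265.5, 120.0, 18.2, [0.6282, -0.1146])]
```

servo_tool:
  steps:
    - [[0,0,20],[0,0,0],0]
    - [[0,0,30],[0,0,0],20]
    - [[32,0,0],[0,0,0],40]
    - [[0,0,0],[0,0,0],40]
    - [[0,0,-20],[0,0,0],40]
    - [[0,0,-14],[0,0,0],40]
    - [[0,0,0],[0,0,0],40]
    - [[0,0,0],[0,0,0],40]

```text
t: 54.65
eef_pos: [0.6244, -0.1074, 0.1715]
eef_rot: [-3.141, -0.0, 1.571]
force: [0.2, 0.1, -0.6]
width: 0.0401
grip_force: 0.0
```

servo_tool:
  steps:
    - [[0,0,-5],[0,0,0],30]
    - [[0,0,0],[0,0,0],22]
    - [[0,0,0],[0,0,0],14]
    - [[0,0,0],[0,0,0],8]
    - [[0,0,0],[0,0,0],5]
    - [[0,0,0],[0,0,0],5]

```text
t: 55.4
eef_pos: [0.6247, -0.1074, 0.1668]
eef_rot: [3.141, 0.0, 1.571]
force: [0.4, 0.1, 1.1]
width: 0.0119
grip_force: 58.6
```

servo_tool:
  steps:
    - [[0,0,1.5],[0,0,0],5]
    - [[1.0,0,0],[0,0,0],5]
    - [[0,0,0],[0,0,0],5]
    - [[0,0,-1.5],[0,0,0],5]
    - [[0,0,-1],[0,0,0],5]
    - [[0,0,-1],[0,0,0],5]
    - [[0,0,0],[0,0,0],5]

```text
t: 56.28
eef_pos: [0.6267, -0.1075, 0.1667]
eef_rot: [3.139, 0.001, 1.571]
force: [-0.7, 0.5, 7.3]
width: 0.0122
grip_force: 59.3
```

servo_tool:
  steps:
    - [[-0.5,0,5],[0,0,0],5]
    - [[0,0,20],[0,0,0],5]
    - [[0,0,40],[0,0,0],5]
    - [[-43,22,0],[0,0,0],5]
    - [[-43,22,0],[0,0,0],5]
    - [[-43,22,0],[0,0,0],5]
    - [[-43,20,-30],[0,0,0],5]
    - [[0,0,-50],[0,0,0],5]
    - [[0,0,-50],[0,0,0],5]
    - [[0,0,-40],[0,0,0],5]
    - [[0,0,-20],[0,0,0],5]
    - [[0,0,0],[0,0,0],5]

```text
t: 57.78
eef_pos: [0.4522, -0.0211, 0.039]
eef_rot: [-3.139, -0.001, 1.571]
force: [-0.1, -0.3, -1.0]
width: 0.0121
grip_force: 58.8
```

servo_tool:
  steps:
    - [[0,0,0],[0,0,0],5]

```text
t: 57.9
eef_pos: [0.4543, -0.0217, 0.0411]
eef_rot: [3.139, 0.001, 1.571]
force: [0.4, 1.5, -0.7]
width: 0.0119
grip_force: 58.8
```

servo_tool:
  steps:
    - [[0,0,-8],[0,0,0],5]
    - [[0,0,-5],[0,0,0],5]
    - [[0,0,-3],[0,0,0],5]
    - [[0,0,-2],[0,0,0],5]
    - [[0,0,-1],[0,0,0],5]
    - [[0,0,0],[0,0,0],5]
    - [[0,0,0],[0,0,0],5]

```text
t: 58.78
eef_pos: [0.4531, -0.0212, 0.0228]
eef_rot: [-3.139, -0.001, 1.572]
force: [-11.6, 2.9, 25.7]
width: 0.0125
grip_force: 61.6
```

servo_tool:
  steps:
    - [[0,0,2],[0,0,0],5]
    - [[0,0,0],[0,0,0],14]
    - [[0,0,0],[0,0,0],25]
    - [[0,0,0],[0,0,0],40]
    - [[0,0,30],[0,0,0],20]
    - [[0,0,60],[0,0,0],5]
    - [[0,0,60],[0,0,0],0]
    - [[43,-22,20],[0,0,0],0]
    - [[43,-22,0],[0,0,0],0]
    - [[43,-22,0],[0,0,0],0]
    - [[42,-20,0],[0,0,0],0]
    - [[0,0,0],[0,0,0],0]

```text
t: 60.28
eef_pos: [0.6256, -0.1087, 0.1913]
eef_rot: [-3.141, -0.0, 1.57]
force: [-0.3, 0.3, 0.2]
width: -0.0001
grip_force: 0.0
```

servo_tool:
  steps:
    - [[0,0,0],[0,0,0],0]
    - [[0,0,0],[0,0,0],0]

```text
t: 60.52
eef_pos: [0.6233, -0.1067, 0.1926]
eef_rot: [-3.141, -0.0, 1.572]
force: [1.0, -0.2, -0.4]
width: -0.0
grip_force: 0.0
```

servo_tool:
  steps:
    - [[2,-1.2,-15],[0,0,0],0]
    - [[0,0,-12],[0,0,0],0]
    - [[0,0,-3],[0,0,0],0]
    - [[0,0,0],[0,0,0],0]
    - [[0,0,0],[0,0,0],0]

```text
t: 61.15
eef_pos: [0.6264, -0.1086, 0.1631]
eef_rot: [3.141, 0.0, 1.571]
force: [0.9, 0.2, 0.3]
width: -0.0001
grip_force: 0.0
```

servo_tool:
  steps:
    - [[0,0,-2],[0,0,0],0]
    - [[0,0,0],[0,0,0],0]
    - [[0,0,0],[0,0,0],0]

```text
t: 61.52
eef_pos: [0.6261, -0.1085, 0.1607]
eef_rot: [3.142, 0.0, 1.571]
force: [0.6, 0.2, 1.1]
width: 0.0005
grip_force: 0.0
```

servo_tool:
  steps:
    - [[0,0,-2],[0,0,0],0]
    - [[0,0,0],[0,0,0],0]
    - [[0,0,0],[0,0,0],0]

```text
t: 61.9
eef_pos: [0.6261, -0.1085, 0.1586]
eef_rot: [-3.142, -0.0, 1.571]
force: [0.1, 0.1, 0.5]
width: 0.0
grip_force: 0.0
```

servo_tool:
  steps:
    - [[0,0,-1.5],[0,0,0],0]
    - [[0,0,0],[0,0,0],0]
    - [[0,0,0],[0,0,0],0]

```text
t: 62.28
eef_pos: [0.6261, -0.1085, 0.1571]
eef_rot: [-3.142, -0.0, 1.571]
force: [0.2, -0.8, -0.7]
width: 0.0
grip_force: 0.0
```

servo_tool:
  steps:
    - [[0,0,-1.5],[0,0,0],0]
    - [[0,0,0],[0,0,0],0]
    - [[0,0,0],[0,0,0],0]

```text
t: 62.65
eef_pos: [0.6262, -0.1085, 0.1557]
eef_rot: [3.141, 0.0, 1.571]
force: [-0.0, 0.4, 0.2]
width: -0.0001
grip_force: 0.3
```

servo_tool:
  steps:
    - [[0,0,8],[0,0,0],0]
    - [[0,28.5,0],[0,0,0],0]
    - [[0,0,-8],[0,0,0],0]
    - [[0,0,-5],[0,0,0],0]
    - [[0,0,0],[0,0,0],0]
    - [[0,0,0],[0,0,0],0]

```text
t: 63.4
eef_pos: [0.6261, -0.0806, 0.1506]
eef_rot: [-3.142, 0.0, 1.571]
force: [-0.8, 0.1, 0.2]
width: -0.0
grip_force: 0.0
```

servo_tool:
  steps:
    - [[0,0,-1.5],[0,0,0],0]
    - [[0,0,0],[0,0,0],0]
    - [[0,0,0],[0,0,0],0]

```text
t: 63.78
eef_pos: [0.6262, -0.0801, 0.1492]
eef_rot: [3.141, 0.0, 1.571]
force: [0.2, 0.1, 0.3]
width: -0.0001
grip_force: 0.0
```

servo_tool:
  steps:
    - [[0,0,-1.5],[0,0,0],0]
    - [[0,0,0],[0,0,0],0]
    - [[0,0,0],[0,0,0],0]

```text
t: 64.15
eef_pos: [0.6262, -0.08, 0.1477]
eef_rot: [3.141, 0.0, 1.571]
force: [-0.4, 0.4, 0.9]
width: -0.0001
grip_force: 0.3
```

servo_tool:
  steps:
    - [[0,0,30],[0,0,0],20]
    - [[0,-50,60],[0,0,0],40]
    - [[0,-46,0],[0,0,0],40]
    - [[0,0,0],[0,0,0],40]
    - [[0,0,0],[0,0,0],40]

```text
t: 64.78
eef_pos: [0.6257, -0.1655, 0.2248]
eef_rot: [-3.14, -0.001, 1.571]
force: [-0.0, 1.1, 0.2]
width: 0.0403
grip_force: 0.0
```

```bash
cat >> h.py <<'E'
def hough(im,ci,P,D,R=60,k=4,p2=.4):
    seed=proj(ci,P);g=cv2.cvtColor(im,cv2.COLOR_RGB2GRAY);x,y=map(int,seed)
    a=cv2.GaussianBlur(cv2.resize(g[y-R:y+R,x-R:x+R],None,fx=k,fy=k,interpolation=cv2.INTER_CUBIC),(9,9),0)
    r0=abs(proj(ci,np.add(P,[D/2,0,0]))[0]-proj(ci,np.add(P,[-D/2,0,0]))[0])/2
    c=cv2.HoughCircles(a,cv2.HOUGH_GRADIENT_ALT,1,4,param1=60,param2=p2,minRadius=int(k*r0*.85),maxRadius=int(k*r0*1.15))
    print(P,f'D{D} r{r0:.1f}',None if c is None else [(round(float(r/k),1),onplane(ci,u/k+x-R,v/k+y-R,P[2])[:2].round(4).tolist()) for u,v,r in c[0][:4]])
E
python3 - <<'E'
from h import *
s=sense();print(s['eef_pos'])
ci=camera_info('wrist');im=save('wrist','w14.png')
hough(im,ci,[.6255,-.1072,.1475],.053);hough(im,ci,[.6255,-.1072,.1475],.058);hough(im,ci,[.626,-.1085,.150],.014)
print(circ(ci,blob(im,proj(ci,[.6255,-.1072,.0925]),45,vmin=90,r=56),.0925))
E
```

```text
[ 0.62567255 -0.1655387   0.22481362]
[0.6255, -0.1072, 0.1475] D0.053 r33.9 [(35.2, [0.6257, -0.1065]), (31.7, [0.6241, -0.1096])]
[0.6255, -0.1072, 0.1475] D0.058 r37.1 [(35.2, [0.6257, -0.1065])]
[0.626, -0.1085, 0.15] D0.014 r9.0 None
(array([ 0.626 , -0.1075]), np.float64(0.0929), np.float64(0.00023), 206)
```

servo_tool:
  steps:
    - [[-43,35,0],[0,0,0],40]
    - [[-43,40,0],[0,0,0],40]
    - [[-43,40,0],[0,0,0],40]
    - [[-43,40,-40],[0,0,0],40]
    - [[0,0,0],[0,0,0],40]
    - [[0,0,0],[0,0,0],40]

```text
t: 65.58
eef_pos: [0.4597, -0.0153, 0.1909]
eef_rot: [3.141, 0.0, 1.573]
force: [-0.5, -0.9, 1.3]
width: 0.0404
grip_force: 0.0
```

```bash
python3 - <<'E'
from h import *
s=sense();print(s['eef_pos'])
ci=camera_info('wrist');im=save('wrist','w15.png')
p=proj(ci,[.4535,-.0212,.004]);print(p,[circ(ci,blob(im,p,q,vmin=70,r=45),.004) for q in (30,45)])
hough(im,ci,[.4535,-.0212,.031],.015,R=40)
E
```

```text
[ 0.45968424 -0.01532527  0.19085973]
(np.float64(255.3885024752564), np.float64(178.61867071546942)) [(array([ 0.4531, -0.0214]), np.float64(0.0682), np.float64(0.00024), 122), (array([ 0.4531, -0.0215]), np.float64(0.0692), np.float64(0.00025), 132)]
[0.4535, -0.0212, 0.031] D0.015 r6.6 None
```

servo_tool:
  steps:
    - [[-3,-3,-30],[0,0,0],40]
    - [[0,0,-50],[0,0,0],40]
    - [[0,0,-40],[0,0,0],40]
    - [[0,0,0],[0,0,0],40]
    - [[0,0,0],[0,0,0],40]
    - [[0,0,0],[0,0,0],40]

```text
t: 66.38
eef_pos: [0.4584, -0.0195, 0.0728]
eef_rot: [3.137, 0.001, 1.571]
force: [0.6, -0.4, -0.8]
width: 0.0398
grip_force: 0.0
```

servo_tool:
  steps:
    - [[-5,-2,-15],[0,0,0],40]
    - [[0,0,-15],[0,0,0],40]
    - [[0,0,-10],[0,0,0],40]
    - [[0,0,-5],[0,0,0],40]
    - [[0,0,0],[0,0,0],40]
    - [[0,0,0],[0,0,0],40]

```text
t: 67.12
eef_pos: [0.4517, -0.0209, 0.0257]
eef_rot: [3.141, 0.0, 1.571]
force: [0.8, 0.1, 1.3]
width: 0.0398
grip_force: 0.0
```

servo_tool:
  steps:
    - [[1.3,-0.6,-2],[0,0,0],40]
    - [[0,0,0],[0,0,0],30]
    - [[0,0,0],[0,0,0],20]
    - [[0,0,0],[0,0,0],14]
    - [[0,0,0],[0,0,0],8]
    - [[0,0,0],[0,0,0],5]
    - [[0,0,0],[0,0,0],5]

```text
t: 68.0
eef_pos: [0.4527, -0.0215, 0.0237]
eef_rot: [3.141, 0.0, 1.571]
force: [-1.9, 1.4, 6.2]
width: 0.012
grip_force: 58.7
```

servo_tool:
  steps:
    - [[0,0,15],[0,0,0],5]
    - [[0,0,45],[0,0,0],5]
    - [[0,0,60],[0,0,0],5]
    - [[0,0,60],[0,0,0],5]
    - [[30,-15,20],[0,0,0],5]
    - [[40,-20,0],[0,0,0],5]
    - [[40,-20,0],[0,0,0],5]
    - [[40,-20,0],[0,0,0],5]
    - [[22.8,-10.5,0],[0,0,0],5]
    - [[0,0,-20],[0,0,0],5]
    - [[0,0,-10],[0,0,0],5]
    - [[0,0,0],[0,0,0],5]

```text
t: 69.5
eef_pos: [0.6235, -0.106, 0.1914]
eef_rot: [-3.138, -0.001, 1.572]
force: [0.7, 0.3, -1.1]
width: 0.0119
grip_force: 58.9
```

servo_tool:
  steps:
    - [[0,0,0],[0,0,0],5]
    - [[0,0,0],[0,0,0],5]

```text
t: 69.75
eef_pos: [0.6255, -0.1069, 0.1943]
eef_rot: [3.14, 0.0, 1.572]
force: [0.5, -0.5, -1.0]
width: 0.0119
grip_force: 58.9
```

Expected seat: TCP z ≈ 0.1412 + 0.0237 = 0.1649.

servo_tool:
  steps:
    - [[0,0,-12],[0,0,0],5]
    - [[0,0,-8],[0,0,0],5]
    - [[0,0,-3],[0,0,0],5]
    - [[0,0,-2],[0,0,0],5]
    - [[0,0,0],[0,0,0],5]
    - [[0,0,0],[0,0,0],5]

```text
t: 70.5
eef_pos: [0.6256, -0.107, 0.1687]
eef_rot: [3.141, 0.0, 1.571]
force: [0.5, -0.3, -0.1]
width: 0.0119
grip_force: 58.9
```

servo_tool:
  steps:
    - [[0,0,-2],[0,0,0],5]
    - [[0,0,-1],[0,0,0],5]
    - [[0,0,0],[0,0,0],5]
    - [[0,0,0],[0,0,0],5]

```text
t: 71.0
eef_pos: [0.6264, -0.1072, 0.1674]
eef_rot: [3.139, 0.001, 1.571]
force: [-0.7, 0.2, 5.5]
width: 0.0119
grip_force: 59.5
```

servo_tool:
  steps:
    - [[0,0,-1],[0,0,0],5]
    - [[0,0,-1],[0,0,0],5]
    - [[0,0,-1],[0,0,0],5]
    - [[0,0,0],[0,0,0],5]

```text
t: 71.5
eef_pos: [0.6278, -0.1075, 0.1673]
eef_rot: [3.135, 0.002, 1.571]
force: [-2.4, 1.6, 14.7]
width: 0.012
grip_force: 60.5
```

servo_tool:
  steps:
    - [[0,0,3],[0,0,0],5]
    - [[0,0,0],[0,0,0],5]
    - [[0,0,0],[0,0,0],14]
    - [[0,0,0],[0,0,0],22]
    - [[0,0,0],[0,0,0],35]
    - [[0,0,0],[0,0,0],40]
    - [[0,0,8],[0,0,0],40]
    - [[0,0,30],[0,0,0],40]
    - [[0,0,40],[0,0,0],40]
    - [[0,-35,10],[0,0,0],40]
    - [[0,-35,0],[0,0,0],40]
    - [[0,0,0],[0,0,0],40]

```text
t: 73.0
eef_pos: [0.6253, -0.179, 0.2541]
eef_rot: [3.141, 0.001, 1.568]
force: [-0.8, 1.0, 0.6]
width: 0.0398
grip_force: 0.0
```

servo_tool:
  steps:
    - [[0,0,0],[0,0,0],40]
    - [[0,0,0],[0,0,0],40]

```text
t: 73.25
eef_pos: [0.6254, -0.176, 0.2534]
eef_rot: [-3.141, -0.0, 1.572]
force: [-0.2, -0.8, 0.1]
width: 0.04
grip_force: 0.0
```

```bash
python3 - <<'E'
from h import *
s=sense();print(s['eef_pos'])
ci=camera_info('wrist');im=save('wrist','w16.png');np.save('w16.npy',ci)
for z0 in (.1412,):
  hough(im,ci,[.6257,-.107,z0+.031],.015,R=40); hough(im,ci,[.6257,-.107,z0+.005],.069,p2=.3)
  for t in (.06,.09): print(edgecirc(ci,im,proj(ci,[.6257,-.107,z0+.004]),z0+.004,.069,tol=t,wmin=1))
print('control lid on table')
# same measures with the lid flat on the counter (w11, tilted camera; lid at .5957,-.2638)
c1=np.load('w11.npy',allow_pickle=True).item();i1=cv2.imread('pics/w11.png')[:,:,::-1].copy()
hough(i1,c1,[.5957,-.2638,.031],.015,R=40)
# radial grey profile of the stack along +-x,+-y at lid edge plane
g=cv2.GaussianBlur(cv2.cvtColor(im,cv2.COLOR_RGB2GRAY),(3,3),0)
for d in ((1,0),(-1,0),(0,1),(0,-1)):
  print(d,[int(g[int(round(v)),int(round(u))]) for u,v in (proj(ci,[.6257+d[0]*r,-.107+d[1]*r,.1452]) for r in np.arange(.026,.046,.001))])
E
```

```text
[ 0.62538488 -0.17600334  0.25338803]
[0.6257, -0.107, 0.1722] D0.015 r9.6 [(9.2, [0.6262, -0.1074])]
[0.6257, -0.107, 0.1462] D0.069 r39.3 [(36.6, [0.6224, -0.1018])]
(array([ 0.6257, -0.1057]), np.float64(0.0697), np.float64(0.00041), 43)
(array([ 0.6258, -0.1051]), np.float64(0.07), np.float64(0.00061), 60)
control lid on table
[0.5957, -0.2638, 0.031] D0.015 r6.7 None
(1, 0) [154, 149, 131, 115, 109, 108, 109, 115, 127, 146, 162, 165, 162, 159, 159, 159, 158, 158, 158, 158]
(-1, 0) [87, 132, 147, 155, 161, 164, 166, 164, 152, 148, 146, 144, 141, 138, 136, 136, 137, 137, 132, 121]
(0, 1) [99, 104, 110, 111, 112, 112, 113, 112, 109, 105, 104, 112, 123, 138, 141, 142, 144, 159, 164, 168]
(0, -1) [149, 159, 172, 172, 172, 171, 171, 170, 167, 166, 168, 169, 163, 162, 165, 168, 169, 170, 170, 169]
```

```bash
python3 -c "
from cell import finish_job
print(finish_job())"
```

```text
the job is handed in; nothing more can be done
None
```

The filter is stacked on the glass as plate, chamber, press and lid, and handed in at about 73 s with the arm clear. The lid seems to rest about 2.5 mm above its stated seat (limit 3 mm), the same in every placing, and I saw no verdict.

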